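Lock the instrument cover with the T-key

TASK

Lock the cover of the white instrument with the red-handled T-key: lift the key off its sloping rest, stand it upright in the recessed lock with its flange down on the cover, and let go of it. Then take it again and turn the lock clockwise to its stop, about a quarter turn. Leave the key standing in the lock, and leave the two bottles, the timer and the swab tub where they are.

Things in the scene. Friction and masses are not known exactly. Their poses are not given: they have to be found in the camera images.
- housing: White and grey instrument, 180 (x) x 200 (y) x 70 mm high, fixed to the worktop; origin under its centre; x points away from the robot within 0.3 rad. The lock is in its level top face. On that face, 40 mm from the lock's centre, two red dots mark the open direction of the slot, two green dots the locked direction.
- lock_top (a point): Centre of the lock well, level with the instrument's top face; z up, axes as housing. The well is 42 mm across. 14 mm down in it sits the brass lock barrel with a straight slot 25 mm long, 9.5 mm wide, 20 mm deep. The slot lies along this point's y axis when joint lock reads 0.
- lock (a joint): Turn of the lock barrel in rad: 0 = open (slot points at the red dots), grows clockwise seen from above, stop at 1.4 = locked (at the green dots); starts at 0 to 0.2. Stiff (0.15 N m), stays where it is left. The key has up to about 0.2 rad of free play in the slot either way before it drives the barrel.
- key_foot (a point): T-key, 192 mm long, about 0.25 kg, loose. This point: centre of the underside of its steel flange (54 mm across, 8 mm thick). Key axes: z up the shaft to the handle, y along the crossbar. Below the flange a flat tongue reaches 30 mm down, 20 mm wide (y), 6 mm thick (x), last 8 mm 15 x 4 mm. Tongue in slot, flange flat on the cover: this point is at lock_top.
- key_grip (a point): On the axis of the key's square steel shaft (14 x 14 mm), 62 mm up from the flange's underside; grip the shaft here across y. Axes as key_foot. At the start the key lies on its rest: z slopes 35 degrees above level, handle up and towards the robot (within 0.35 rad), y level and to the right, x down and towards the robot.
- rest: Sloping rest of the key, aluminium with two black saddles, fixed; 80 mm wide, origin under its centre, x level under the shaft, from handle to flange. It leaves the key's shaft free from 31 to 103 mm above the flange's underside; its sloping plate (60 mm wide) lies 37 mm under the shaft's axis. Sides of the saddles end 18 mm from the axis.
- key_bar (a point): Centre of the key's red crossbar, 151 mm up from the flange's underside: 100 mm long along y, 16 mm thick along x, 22 mm high along z. Axes as key_foot. Take it here, across x, to turn the key.
- reagent_white: Bystander: white bottle with white cap, 42 mm across, 88 mm high, loose; origin under its centre.
- reagent_blue: Bystander: white bottle with blue cap, 42 mm across, 88 mm high, loose; origin under its centre.
- timer: Bystander: small white desk timer, 34 x 68 x 62 mm, loose; origin under its centre.
- swab_tub: Bystander: round tub of swabs, 77 mm across, 80 mm high, loose; origin under its centre.

How it is judged:
By the outcome, as a careful person would: the job done as asked, in the order asked, and still so for the second after the job is handed in, with the robot touching nothing.
It also fails if it takes over 45 s, if anything falls off the work surface, if the arm or the gripper's body presses on something with over 40 N, if the wrist force passes 120 N, or if a joint passes its speed limit or range.

ROBOT

A 6-joint arm with a two-finger parallel gripper is mounted at the origin on a cart in front of the work surface, level with it; the furniture and walls round the work are solid. World frame = base frame: x ahead of the robot, y to its left, z up, the work surface at z = 0. Lengths are in m, angles in rad, forces in N, time in s.
With the tool pointing down it reaches from about 0.375 to 0.925 m from the base axis. Payload 5.7 kg.
Tool frame: the origin (TCP) lies at the very end of the fingers, on their centre line; the grasp point (between the pads) lies 19 mm behind it (manip.tcp_to_grasp is the z of the grasp point in the tool frame, in m); z points along the fingers, y is the direction in which the jaws open and shut (so a half turn about z gives the same grasp; the last joint's range is limited). The gripper opens to 88 mm and grips with 3 to 60 N. Pads are 20 mm wide; open, the fingers measure 115 mm over their backs; the gripper's body (75 mm by 178 mm) begins 61 mm behind the grasp point.
Start: joints at [1.124, 0.359, 1.51, -0, 1.272, -0.115], TCP at [0.195, 0.567, 0.223] pointing down, gripper open.
Joint ranges: [-2.97, 2.97], [-1.01, 2.36], [0.21, 2.38], [-0.96, 4.11], [0.2, 2.71], [-2.98, 2.98]. Speed limits (rad/s): [2.39, 2.39, 3.14, 3.14, 3.14, 3.14].

INTERFACE

Orientations are given as a rotation vector (axis times angle).
In Python, from cell import manip gives the robot as it stands. Calls block until the motion is done:
- manip.goto(position, orientation): joint-space move of the TCP to a pose.
- manip.movel(position, v=0.15, orientation=None): straight line of the TCP; orientation=None keeps the orientation; v is the mean speed in m/s.
- manip.move_j(angles): joint-space move.
- manip.gripper_to(opening, squeeze=None): finger opening in m; squeeze is the grip in N (None keeps the last); returns when the fingers have stopped.
- manip.sleep(seconds).
- manip.ik(position, orientation): joint angles nearest the present ones, or None.
- manip.read_state(): the state.
- manip.get_image(name): name is "scene" or "top" or "wrist"; returns (picture, depth): 384x512x3 uint8, red, green, blue; 384x512 float32, m along the optical axis (not along the pixel's ray), 0 where there is no reading.
- manip.camera_info(name): a dict with "K" (3x3 intrinsics, pixels), "distortion" ([k1, k2, p1, p2, k3] as OpenCV has them; the pictures are not rectified), "world_from_camera" (4x4, takes a point from camera to world coordinates); the wrist camera has in their place "tool_from_camera" (4x4, takes a point from camera to tool coordinates, whose origin is the TCP and whose axes are the flange's). Camera axes: x right, y down, z forward; pixel columns grow to the right and rows downward; lengths in m; the calibration is good to about 2 mm. A picture is of the moment at which its call begins: read the wrist's pose just before it. camera_info takes no time and is no camera call.
A pose or a line that the arm cannot do raises manip.PlanningError and nothing moves.
- manip.close_job(): hands the job in, once; it reports no verdict.
The state is a dict: "t": time; "joints": joint angles; "qd": joint speeds; "joint_efforts": joint torques, N m; "ee_pos": TCP position; "eef_rot": TCP orientation; "contact_force": force on the tool from outside, world axes, zero at the start; "wrist_torque": the same for the moment, N m; "grip_width": finger opening in m.
Only numpy, scipy, OpenCV 4.12 (cv2) and the standard library are available. Lean on these libraries where they do the work, as an engineer would, in place of code of your own. Each camera call takes 0.05 s, during which the arm holds its last target.

## Working session

There is one attempt and no reset: what is moved stays moved. The work goes in short steps, each a Python script; the robot and the scene stay as the last script left them, time stands still between calls to the robot, and variables do not carry over. Pictures are saved under pics/ and viewed, and the job is handed in when it is done.

```bash
ls; mkdir -p pics; python3 - <<'E'
from cell import manip
import cv2, numpy as np
np.set_printoptions(precision=4,suppress=True)
s=manip.read_state(); print(s)
for n in ["scene","top","wrist"]:
    im,d=manip.get_image(n); cv2.imwrite(f"pics/{n}0.png",im[:,:,::-1]); np.save(f"pics/{n}0_d.npy",d)
    print(n,manip.camera_info(n))
E
```

```text
pics
{'t': 0.0, 'joints': array([ 1.1239,  0.3595,  1.5114,  0.    ,  1.2725, -0.1151]), 'qd': array([ 0.0021, -0.0014, -0.0017, -0.0008,  0.0003,  0.0009]), 'joint_efforts': array([  0.0015, -51.535 , -27.0741,   0.0679,   0.0341,  -0.    ]), 'ee_pos': array([0.1951, 0.5667, 0.2218]), 'eef_rot': array([-0.5187, -3.098 ,  0.0027]), 'contact_force': array([ 0.6888,  0.3379, -0.6721]), 'wrist_torque': array([-0.0068, -0.0176, -0.0005]), 'grip_width': 0.08752036909980827}
scene {'K': array([[393.2674,   0.    , 251.474 ],
       [  0.    , 393.2674, 193.6919],
       [  0.    ,   0.    ,   1.    ]]), 'distortion': array([-0.0201,  0.    ,  0.    ,  0.    ,  0.    ]), 'world_from_camera': array([[ 0.8614, -0.3912,  0.324 ,  0.3074],
       [-0.5079, -0.6753,  0.5349, -0.6573],
       [ 0.0095, -0.6253, -0.7804,  0.7646],
       [ 0.    ,  0.    ,  0.    ,  1.    ]])}
top {'K': array([[413.196 ,   0.    , 252.1297],
       [  0.    , 413.196 , 197.5283],
       [  0.    ,   0.    ,   1.    ]]), 'distortion': array([-0.1199,  0.    ,  0.    ,  0.    ,  0.    ]), 'world_from_camera': array([[ 0.0131, -0.9794,  0.2014,  0.4018],
       [-0.9999, -0.0122,  0.0056, -0.2024],
       [-0.003 , -0.2015, -0.9795,  1.0944],
       [ 0.    ,  0.    ,  0.    ,  1.    ]])}
wrist {'K': array([[310.1448,   0.    , 256.8933],
       [  0.    , 310.1448, 193.2914],
       [  0.    ,   0.    ,   1.    ]]), 'distortion': array([-0.0572,  0.    ,  0.    ,  0.    ,  0.    ]), 'tool_from_camera': array([[-0.0004, -0.9671, -0.2544,  0.0688],
       [ 1.    , -0.0004,  0.    , -0.0006],
       [-0.0001, -0.2544,  0.9671, -0.1609],
       [ 0.    ,  0.    ,  0.    ,  1.    ]])}
```

View pics/scene0.png

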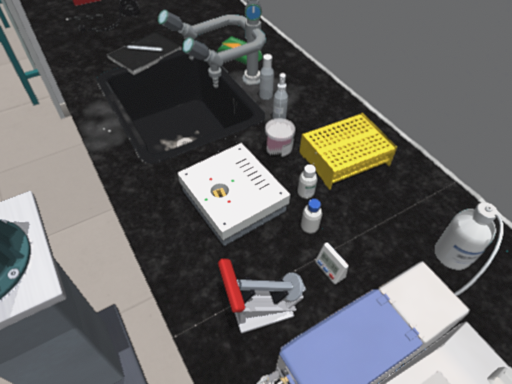

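View pics/top0.png

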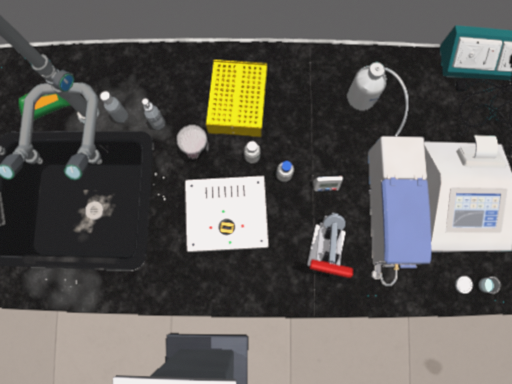

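View pics/wrist0.png

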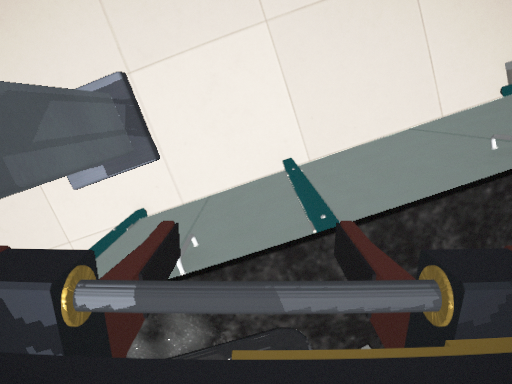

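The top view shows the housing centred near (227,213), with the lock at (227,227). The key's red bar is at (331,269), its flange near (334,222), and the timer is at (328,184). I'll take enlarged crops next.

```bash
python3 - <<'E'
import cv2
t=cv2.imread("pics/top0.png"); s=cv2.imread("pics/scene0.png")
cv2.imwrite("pics/c_top_key.png",cv2.resize(t[170:290,290:380],None,fx=5,fy=5,interpolation=cv2.INTER_CUBIC))
cv2.imwrite("pics/c_top_lock.png",cv2.resize(t[165:260,175:275],None,fx=6,fy=6,interpolation=cv2.INTER_CUBIC))
cv2.imwrite("pics/c_sc_key.png",cv2.resize(s[235:345,210:355],None,fx=5,fy=5,interpolation=cv2.INTER_CUBIC))
cv2.imwrite("pics/c_sc_lock.png",cv2.resize(s[140:245,170:295],None,fx=5,fy=5,interpolation=cv2.INTER_CUBIC))
E
```

```text
(no output)
```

View pics/c_top_key.png

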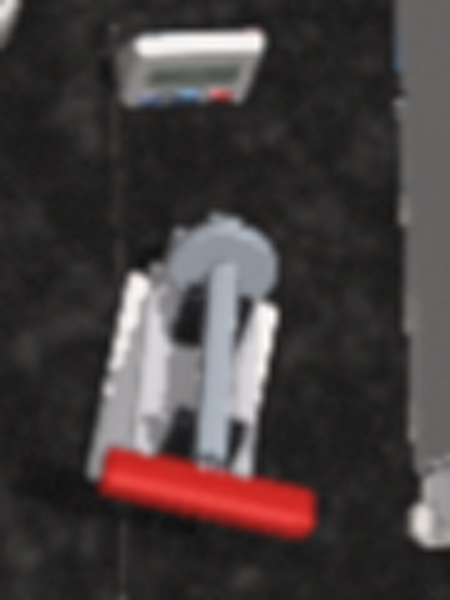

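View pics/c_top_lock.png

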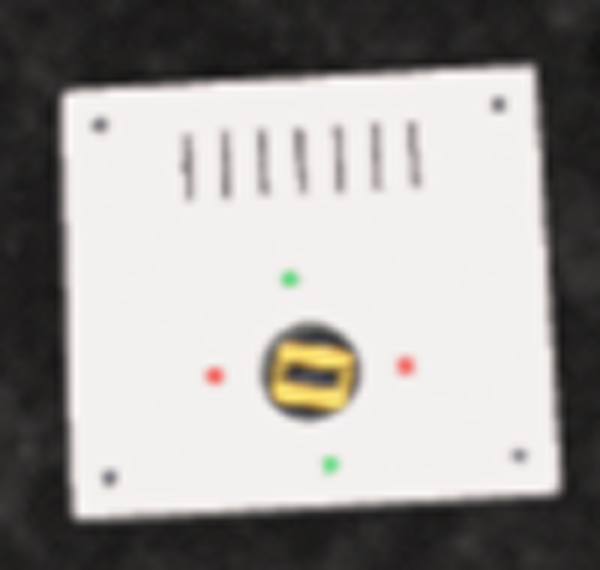

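View pics/c_sc_key.png

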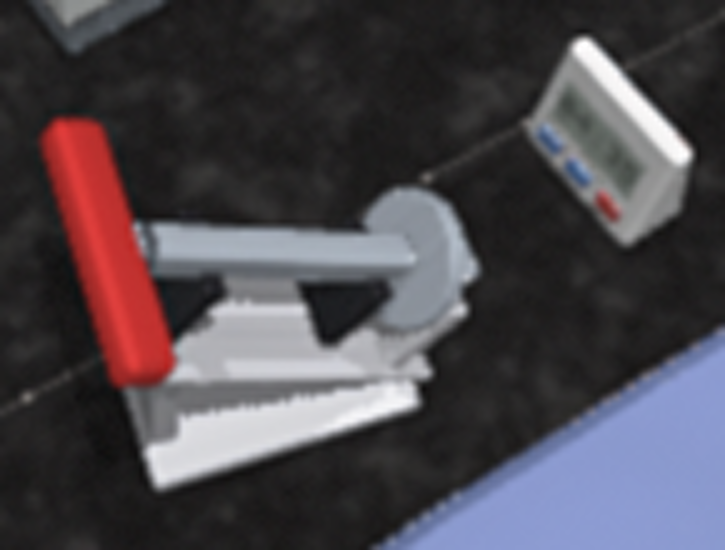

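View pics/c_sc_lock.png

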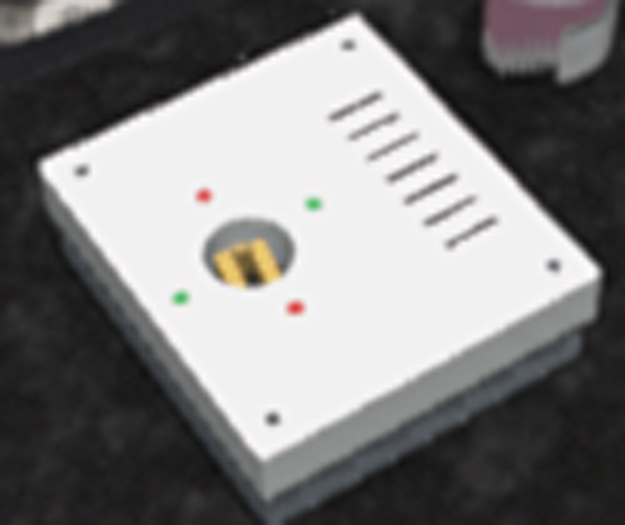

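```bash
cat > h.py <<'E'
import numpy as np, cv2
from scipy.spatial.transform import Rotation as R
np.set_printoptions(precision=4,suppress=True)
KS=dict(np.load('cams.npz')) if __import__('os').path.exists('cams.npz') else {}
def crop2px(X,off,s): return (np.array(X,float)+.5)/s-.5+np.array(off)
def ray(ci,W,px):
    p=cv2.undistortPoints(np.array(px,float).reshape(1,1,2),ci['K'],ci['distortion']).ravel()
    d=W[:3,:3]@np.array([p[0],p[1],1.]); return W[:3,3],d
def tri(rays):
    A=np.zeros((3,3));b=np.zeros(3)
    for o,d in rays:
        d=d/np.linalg.norm(d);P=np.eye(3)-np.outer(d,d);A+=P;b+=P@o
    x=np.linalg.solve(A,b); res=[np.linalg.norm((np.eye(3)-np.outer(d,d)/(d@d))@(x-o)) for o,d in rays]
    return x,np.array(res)
def onz(r,z): o,d=r; return o+d*(z-o[2])/d[2]
def proj(ci,W,P):
    Wi=np.linalg.inv(W); rv=R.from_matrix(Wi[:3,:3]).as_rotvec()
    return cv2.projectPoints(np.array(P,float).reshape(-1,1,3),rv,Wi[:3,3],ci['K'],ci['distortion'])[0].reshape(-1,2)
def wristW(s,ci):
    T=np.eye(4);T[:3,:3]=R.from_rotvec(s['eef_rot']).as_matrix();T[:3,3]=s['ee_pos'];return T@ci['tool_from_camera']
E
cat > a.py <<'E'
from cell import manip
from h import *
ct=manip.camera_info('top');cs=manip.camera_info('scene')
T=lambda X:ray(ct,ct['world_from_camera'],crop2px(X,(175,165),6))
S=lambda X:ray(cs,cs['world_from_camera'],crop2px(X,(170,140),5))
pairs=dict(r1=((214,376),(204,196)),r2=((406,366),(295,308)),g1=((290,279),(314,204)),g2=((331,464),(181,298)),
 c1=((62,92),(357,13)),c2=((538,66),(603,270)),c3=((75,521),(38,163)),c4=((561,493),(264,461)))
for k,(a,b) in pairs.items():
    x,r=tri([T(a),S(b)]); print(k,x,r, 'top@z70',onz(T(a),.07),'sc',onz(S(b),.07))
T=lambda X:ray(ct,ct['world_from_camera'],crop2px(X,(290,170),5))
S=lambda X:ray(cs,cs['world_from_camera'],crop2px(X,(210,235),5))
# bar ends upper-corner-ish, bar centre, flange disc centre upper face
for n,a,b in [('barL',(108,472),(72,126)),('barR',(310,516),(140,378)),('flange',(222,258),(405,258))]:
    print(n,*tri([T(a),S(b)]))
dt=np.load('pics/top0_d.npy'); 
for X in [(210,490),(215,400),(222,330),(200,255),(255,265)]:
    p=crop2px(X,(290,170),5); u,v=np.round(p).astype(int); z=dt[v,u]; o,d=T(X); print(X,z,o+d*z)
E
python3 a.py
```

```text
r1 [ 0.536  -0.0927  0.0674] [0.0004 0.0004] top@z70 [ 0.5353 -0.0929  0.07  ] sc [ 0.5355 -0.0949  0.07  ]
r2 [ 0.5411 -0.1728  0.0682] [0.0003 0.0003] top@z70 [ 0.5406 -0.1728  0.07  ] sc [ 0.5408 -0.1741  0.07  ]
g1 [ 0.5775 -0.1235  0.0684] [0.0006 0.0006] top@z70 [ 0.5767 -0.1235  0.07  ] sc [ 0.5775 -0.1249  0.07  ]
g2 [ 0.4996 -0.1424  0.0685] [0.0002 0.0002] top@z70 [ 0.4993 -0.1425  0.07  ] sc [ 0.4994 -0.1436  0.07  ]
c1 [ 0.6571 -0.0237  0.0696] [0.0006 0.0006] top@z70 [ 0.6564 -0.0236  0.07  ] sc [ 0.6576 -0.0242  0.07  ]
c2 [ 0.6698 -0.2269  0.0732] [0.0004 0.0004] top@z70 [ 0.6702 -0.2268  0.07  ] sc [ 0.6718 -0.225   0.07  ]
c3 [ 0.4754 -0.0376  0.0708] [0.0014 0.0014] top@z70 [ 0.4741 -0.0371  0.07  ] sc [ 0.4769 -0.0371  0.07  ]
c4 [ 0.4899 -0.238   0.069 ] [0.0013 0.0013] top@z70 [ 0.4886 -0.2376  0.07  ] sc [ 0.4909 -0.2389  0.07  ]
barL [ 0.4455 -0.3349  0.1398] [0.0015 0.0015]
barR [ 0.4237 -0.4283  0.1362] [0.0009 0.0009]
flange [ 0.5553 -0.4065  0.0482] [0.0024 0.0024]
(210, 490) 0.9362433 [ 0.436  -0.3806  0.1446]
(215, 400) 0.9751498 [ 0.4796 -0.3896  0.1138]
(222, 330) 1.0100187 [ 0.5162 -0.3992  0.0857]
(200, 255) 1.04638 [ 0.5577 -0.3943  0.0571]
(255, 265) 1.0389059 [ 0.5519 -0.4211  0.0634]
```

```bash
cat >> h.py <<'E'
def key_lay(g,slope=np.radians(35)):
    z=np.array([-np.cos(g)*np.cos(slope),-np.sin(g)*np.cos(slope),np.sin(slope)]);y=np.array([np.sin(g),-np.cos(g),0]);return np.c_[np.cross(y,z),y,z]
def key_up(psi):  # y axis along slot, psi = rotation of key about z; psi=0: y=(0,-1,0)
    y=np.array([np.sin(psi),-np.cos(psi),0]);z=np.array([0,0,1.]);return np.c_[np.cross(y,z),y,z]
def tool_in_key(phi,sg): # columns tool x,y,z in key axes
    z=np.array([np.cos(phi),0,-np.sin(phi)]);y=np.array([0,sg,0.]);return np.c_[np.cross(y,z),y,z]
def grasp_pose(Rk,grip,phi,sg,d=.019,off=0):
    Rt=Rk@tool_in_key(phi,sg); return grip+Rt[:,2]*d, R.from_matrix(Rt).as_rotvec()
E
cat > b.py <<'E'
from cell import manip
from h import *
g=-.235; Rk=key_lay(g); grip=np.array([.436,-.381,.134])-Rk[:,2]*.089; print('grip',grip)
lock=np.array([.5383,-.1332,.069])
for psi in (-.08,-.08+np.pi):
  for sg in (1,-1):
    for ph in (0,15,25,35,42,48):
      p,o=grasp_pose(Rk,grip,np.radians(ph),sg)
      a=manip.ik(p,o)
      p2,o2=grasp_pose(key_up(psi),lock+[0,0,.062],np.radians(ph),sg)
      b=manip.ik(p2,o2)
      p2,o2=grasp_pose(key_up(psi),lock+[0,0,.062+.06],np.radians(ph),sg)
      c=manip.ik(p2,o2)
      print(round(psi,2),sg,ph,a,b,c)
E
python3 b.py
```

```text
grip [ 0.5069 -0.398   0.083 ]
-0.08 1 0 [-0.6442  0.8951  1.0665 -0.2339  1.7462  1.1879] [-0.2538  1.2846  0.7914 -0.3481  2.6098  1.2677] [-0.2538  1.2091  0.8179 -0.3793  2.6556  1.232 ]
-0.08 1 15 [-0.6883  0.7475  1.278  -0.1518  1.4339  1.1624] [-0.2562  1.1515  0.8718 -0.2553  2.407   1.3334] [-0.2562  1.0837  0.8747 -0.2755  2.4697  1.3071]
-0.08 1 25 [-0.7265  0.6604  1.4196 -0.0875  1.2171  1.116 ] [-0.2605  1.0542  0.9508 -0.2113  2.2537  1.3593] [-0.2605  0.9904  0.9396 -0.2256  2.3269  1.3377]
-0.08 1 35 [-0.7727  0.5864  1.5602  0.      0.995   1.0331] [-0.2672  0.9525  1.0459 -0.1763  2.0881  1.3747] [-0.2672  0.8915  1.0225 -0.1858  2.1711  1.3568]
-0.08 1 42 [-0.8103  0.5451  1.6569  0.0892  0.8389  0.9392] [-0.2735  0.8799  1.1202 -0.1554  1.9656  1.3803] [-0.2735  0.8201  1.0894 -0.1621  2.055   1.3644]
-0.08 1 48 [-0.8461  0.5181  1.7383  0.1997  0.7082  0.8193] [-0.28    0.8174  1.188  -0.139   1.8567  1.3819] [-0.28    0.7581  1.1517 -0.1437  1.9513  1.3676]
-0.08 -1 0 [-0.6442  0.8951  1.0665 -0.2339  1.7462 -1.9537] [-0.2538  1.2846  0.7914 -0.3481  2.6098 -1
[... 1280 characters left out ...]
 0.5181  1.7383  0.1997  0.7082  0.8193] [-0.585   0.3613  2.3153  2.102   0.3849  2.1868] [-0.585   0.1974  2.2522  1.499   0.3306  2.8277]
3.06 -1 0 [-0.6442  0.8951  1.0665 -0.2339  1.7462 -1.9537] None None
3.06 -1 15 [-0.6883  0.7475  1.278  -0.1518  1.4339 -1.9792] None None
3.06 -1 25 [-0.7265  0.6604  1.4196 -0.0875  1.2171 -2.0256] None None
3.06 -1 35 [-0.7727  0.5864  1.5602  0.      0.995  -2.1085] None None
3.06 -1 42 [-0.8103  0.5451  1.6569  0.0892  0.8389 -2.2024] None [-0.6305  0.2421  2.3347  1.9977  0.4413 -0.8558]
3.06 -1 48 [-0.8461  0.5181  1.7383  0.1997  0.7082 -2.3223] [-0.585   0.3613  2.3153  2.102   0.3849 -0.9548] [-0.585   0.1974  2.2522  1.499   0.3306 -0.3139]
```

```bash
cat > c.py <<'E'
from cell import manip
from h import *
ct=manip.camera_info('top');d=np.load('pics/top0_d.npy')
def w(u,v): o,r=ray(ct,ct['world_from_camera'],(u,v)); return o+r*d[v,u]
for u,v in [(80,170),(72,160),(88,120),(75,90),(12,165),(20,150),(25,110),(192,140),(252,152),(286,170),(328,184),(110,105),(150,115)]: print(u,v,w(u,v))
E
python3 c.py
```

```text
80 170 [0.6353 0.1822 0.2367]
72 160 [0.6601 0.2063 0.2305]
88 120 [0.7737 0.1992 0.1854]
75 90 [0.8562 0.2449 0.1797]
12 165 [0.6476 0.3491 0.233 ]
20 150 [0.6971 0.361  0.1903]
25 110 [0.8019 0.366  0.1867]
192 140 [ 0.7603 -0.0388  0.0817]
252 152 [ 0.732  -0.1946  0.073 ]
286 170 [ 0.6815 -0.2814  0.0853]
328 184 [ 0.6568 -0.3951  0.0428]
110 105 [0.8482 0.1792 0.1056]
150 115 [0.8257 0.074  0.0908]
```

```bash
cat > d.py <<'E'
from cell import manip
from h import *
Rk=key_lay(-.1); o=R.from_matrix(Rk@tool_in_key(np.radians(35),1)).as_rotvec()
manip.goto([.475,-.128,.27],o)
s=manip.read_state(); im,d=manip.get_image('wrist'); cv2.imwrite('pics/w1.png',im[:,:,::-1]); np.savez('pics/w1.npz',W=wristW(s,manip.camera_info('wrist')),d=d)
print(s['t'],s['ee_pos'],s['joints'])
cv2.imwrite('pics/w1c.png',cv2.resize(im[20:220,120:380,::-1],None,fx=3,fy=3,interpolation=cv2.INTER_CUBIC))
E
python3 d.py
```

```text
2.8 [ 0.4752 -0.1274  0.2699] [-0.4025  0.1582  1.6695  0.0002  1.314   1.2669]
```

View pics/w1.png

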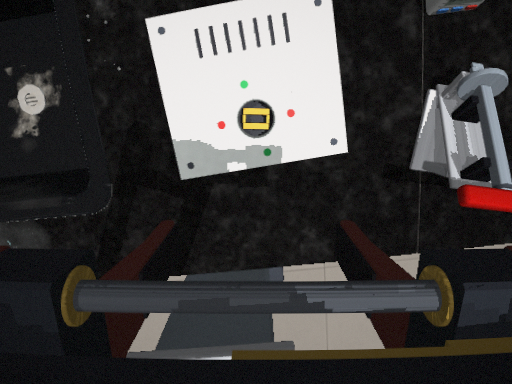

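View pics/w1c.png

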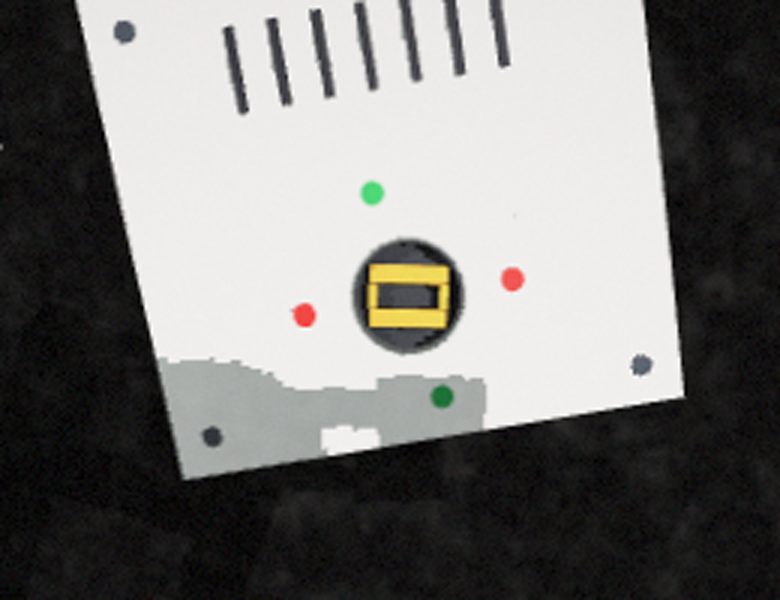

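```bash
cat > e.py <<'E'
from cell import manip
from h import *
cw=manip.camera_info('wrist'); f=np.load('pics/w1.npz');W=f['W']
ct=manip.camera_info('top');cs=manip.camera_info('scene')
T=lambda X:ray(ct,ct['world_from_camera'],crop2px(X,(175,165),6))
S=lambda X:ray(cs,cs['world_from_camera'],crop2px(X,(170,140),5))
V=lambda X:ray(cw,W,crop2px(X,(120,20),3))
P={}
for k,(a,b,c) in dict(r1=((305,315),(214,376),(204,196)),r2=((512,279),(406,366),(295,308)),g1=((372,193),(290,279),(314,204)),g2=((442,397),(331,464),(181,298))).items():
    x,r=tri([V(a),T(b),S(c)]);P[k]=onz(V(a),.07); print(k,x,r,'wrist@.07',P[k])
print('mid red',(P['r1']+P['r2'])/2,'green',(P['g1']+P['g2'])/2)
d=P['r1']-P['r2'];print('yaw',-np.arctan2(d[0],d[1]), np.linalg.norm(d)); d=P['g1']-P['g2'];print('yaw g',np.arctan2(d[1],d[0])-(np.pi/2-1.4),np.linalg.norm(d))
B=[onz(V(x),.055) for x in [(370,264),(448,265),(369,327),(447,328)]]
for i,j in((0,1),(2,3)):
    d=B[i]-B[j];print('barrel dir',-np.arctan2(d[0],d[1]))
print('barrel c',np.mean(B,0)); S_=[onz(V(x),.055) for x in[(378,284),(438,284),(378,308),(438,308)]];print('slot c',np.mean(S_,0))
# image fit of brass
im=cv2.imread('pics/w1.png');hsv=cv2.cvtColor(im,cv2.COLOR_BGR2HSV);m=cv2.inRange(hsv,(15,90,90),(35,255,255));m[:90]=0;m[150:]=0;m[:,:230]=0;m[:,285:]=0
v,u=np.nonzero(m);q=np.array([onz(ray(cw,W,(a,b)),.055)[:2] for a,b in zip(u,v)],np.float32);print(len(q),cv2.minAreaRect(q*1000))
E
python3 e.py
```

```text
r1 [ 0.5354 -0.093   0.0683] [0.0009 0.0004 0.0008] wrist@.07 [ 0.5345 -0.0931  0.07  ]
r2 [ 0.5407 -0.1728  0.0685] [0.0007 0.0001 0.0006] wrist@.07 [ 0.54   -0.1724  0.07  ]
g1 [ 0.577  -0.1235  0.0686] [0.0009 0.0001 0.001 ] wrist@.07 [ 0.5761 -0.1233  0.07  ]
g2 [ 0.4991 -0.1425  0.0692] [0.001  0.0003 0.0007] wrist@.07 [ 0.4983 -0.1421  0.07  ]
mid red [ 0.5373 -0.1328  0.07  ] green [ 0.5372 -0.1327  0.07  ]
yaw 0.06941360157001829 0.07949738239722277
yaw g 0.06640530554250743 0.0800551619434393
barrel dir -0.11164679517678447
barrel dir -0.11179643438537452
barrel c [ 0.5373 -0.1329  0.055 ]
slot c [ 0.5373 -0.1327  0.055 ]
415 ((537.103515625, -132.45423889160156), (31.99456787109375, 24.30167007446289), 84.31464385986328)
```

The wrist view shows the red dots at crop (305,315) and (512,279), the green dots at (372,193) and (442,397), and the brass slot centred at (408,296). That puts the lock at about (0.5375, -0.133, 0.0695) and the slot about 0.17 rad from open. Next I'll view the key.

```bash
cat > d2.py <<'E'
from cell import manip
from h import *
Rk=key_lay(-.235); Rt=Rk@tool_in_key(np.radians(35),1);o=R.from_matrix(Rt).as_rotvec()
manip.goto(np.array([.507,-.398,.26])-.045*Rt[:,0],o)
s=manip.read_state(); im,d=manip.get_image('wrist'); cv2.imwrite('pics/w2.png',im[:,:,::-1]); np.savez('pics/w2.npz',W=wristW(s,manip.camera_info('wrist')),d=d)
print(s['t'],s['ee_pos'],s['joints'],s['contact_force'])
cv2.imwrite('pics/w2c.png',cv2.resize(im[20:220,130:390,::-1],None,fx=3,fy=3,interpolation=cv2.INTER_CUBIC))
E
python3 d2.py
```

```text
3.8667 [ 0.4634 -0.3862  0.2599] [-0.8097  0.3337  1.4533  0.0007  1.3555  0.9952] [ 0.3599  0.1957 -0.0658]
```

View pics/w2.png

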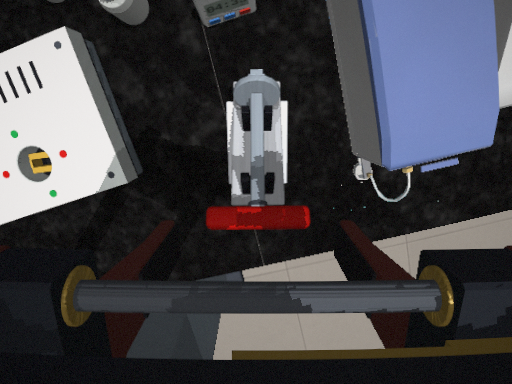

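View pics/w2c.png

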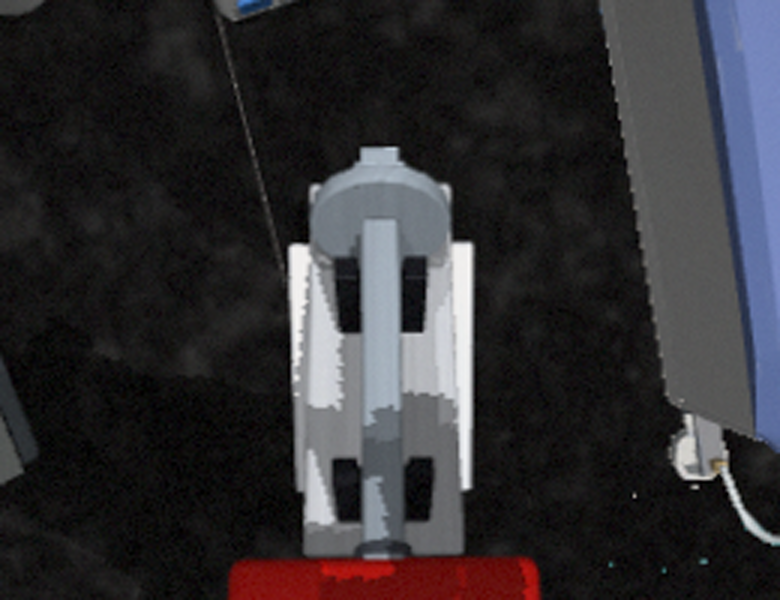

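```bash
cat > f.py <<'E'
from cell import manip
from h import *
cw=manip.camera_info('wrist'); W=np.load('pics/w2.npz')['W']
ct=manip.camera_info('top');cs=manip.camera_info('scene')
T=lambda X:ray(ct,ct['world_from_camera'],crop2px(X,(290,170),5))
S=lambda X:ray(cs,cs['world_from_camera'],crop2px(X,(210,235),5))
V=lambda X:ray(cw,W,crop2px(X,(130,20),3))
b,r=tri([ray(cw,W,(258.5,217.5)),T((209.5,492.5)),S((107,250))]);print('bar',b,r)
f,r=tri([V((381,214)),T((223,257)),S((412,258))]);print('fl',f,r)
a=b-f;L=np.linalg.norm(a);a/=L;print('L',L,'slope',np.degrees(np.arcsin(a[2])),'gamma',np.arctan2(-a[1],-a[0]))
Rk=key_lay(np.arctan2(-a[1],-a[0])); 
# overlay in w2 of model at midpoint fit
mid=(b+f)/2; foot=mid-Rk[:,2]*.0775; print('foot',foot,'grip',foot+Rk[:,2]*.062,'mid',mid)
pts=[]
for z in(.140,.162):
  for x,y in((-8,-50),(-8,50),(8,50),(8,-50)): pts.append((x/1e3,y/1e3,z))
for y in(-7,7):
  for z in(.008,.14): pts.append((-.007,y/1e3,z))
for th in np.linspace(0,6.28,40):
  for z in (0,.008): pts.append((.027*np.cos(th),.027*np.sin(th),z))
for y in(-7.5,7.5): pts.append((-.002,y/1e3,-.03))
Pw=np.array(pts)@Rk.T+foot
for n,ci,Wc,off,s_ in(('w2',cw,W,(130,20),3),('top0',ct,ct['world_from_camera'],(290,170),5),('scene0',cs,cs['world_from_camera'],(210,235),5)):
    im=cv2.imread(f'pics/{n}.png');h=(240,270) if n=='w2' else (120,145)
    im=cv2.resize(im[off[1]:off[1]+h[0],off[0]:off[0]+h[1]],None,fx=s_,fy=s_,interpolation=cv2.INTER_CUBIC)
    for p in proj(ci,Wc,Pw):
        q=(p+.5-np.array(off))*s_-.5; cv2.circle(im,tuple(np.round(q).astype(int)),2,(0,255,0),-1)
    cv2.imwrite(f'pics/ov_{n}.png',im)
E
python3 f.py
```

```text
bar [ 0.435  -0.3819  0.1368] [0.0007 0.0001 0.0007]
fl [ 0.5556 -0.4077  0.0495] [0.0016 0.0023 0.0007]
L 0.15108777492915126 slope 35.284682940722256 gamma -0.2110374152128181
foot [ 0.5574 -0.4081  0.0487] grip [ 0.5077 -0.3974  0.0843] mid [ 0.4953 -0.3948  0.0932]
```

View pics/ov_w2.png

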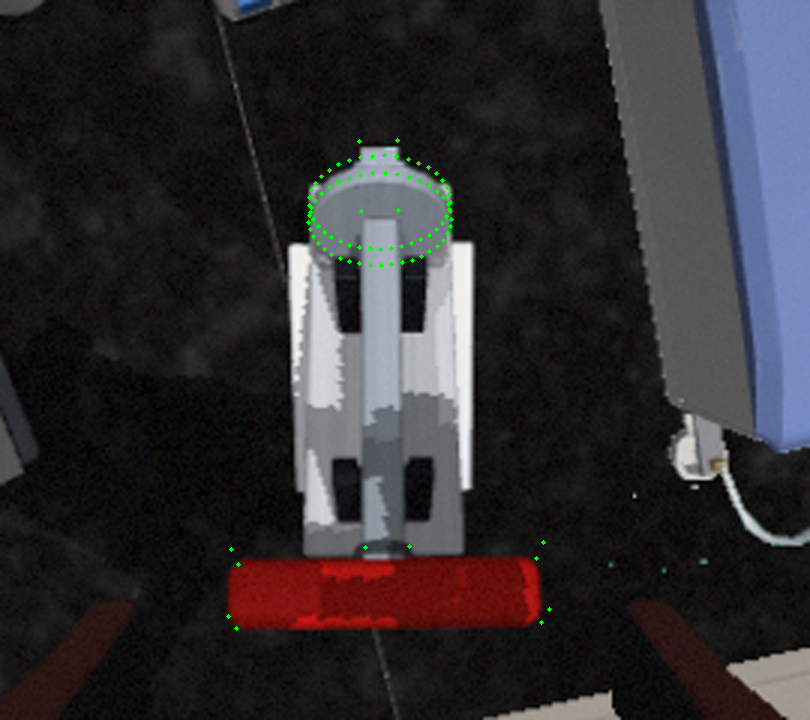

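View pics/ov_top0.png

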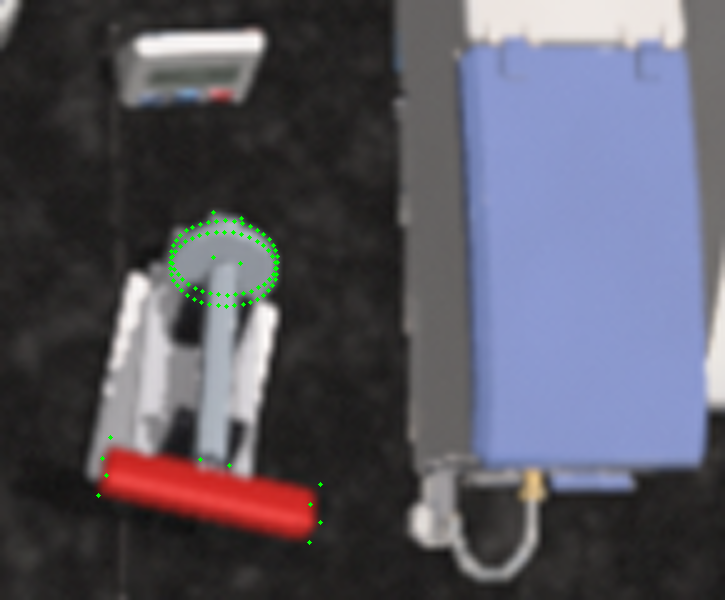

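View pics/ov_scene0.png

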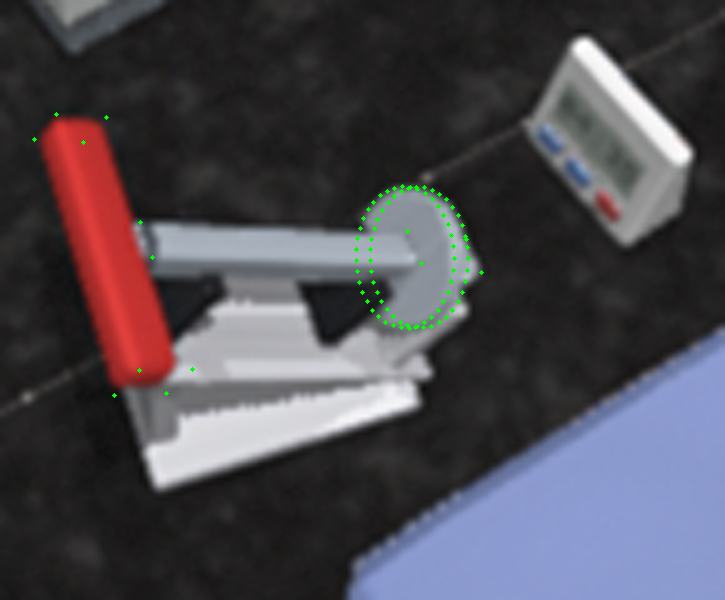

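```bash
cat > f2.py <<'E'
exec(open('f.py').read().split("b,r=tri")[0])
from scipy.optimize import least_squares
ob=[]
w=lambda X:crop2px(X,(130,20),3); t=lambda X:crop2px(X,(290,170),5); sc=lambda X:crop2px(X,(210,235),5)
C={'w':(cw,W),'t':(ct,ct['world_from_camera']),'s':(cs,cs['world_from_camera'])}
ob+=[('w',(-7,-7,8),w((398,220))),('w',(-7,7,8),w((363,220))),('w',(-2,-7.5,-30),w((398,147))),('w',(-2,7.5,-30),w((361,147))),('w',(0,0,151),(258.5,217.7))]
# y sign: key y to the right (image right)
ob=[(c,(p[0],-p[1],p[2]) if p[1] else p,q) for c,p,q in ob]
ob+=[('t',(0,0,151),t((209.5,492.5))),('t',(-7,0,8),t((226,264))),('s',(0,0,151),sc((107,250))),('s',(-7,7,60),None)][:3]
ob+=[('s',(0,0,151),sc((107,251)))]
def res(v,use='wts'):
    Rk=key_lay(v[3],v[4]);r=[]
    for c,p,q in ob:
        if c in use:
            P=Rk@(np.array(p)/1e3)+v[:3]; r+=list(proj(*C[c],P)[0]-q)
    # scene: flange vertical extents 186..332 top/bottom => centre row ; left 362 of upper face
    if 's' in use:
        th=np.linspace(0,6.28,60)
        up=proj(*C['s'],np.c_[.027*np.cos(th),.027*np.sin(th),.008+0*th]@Rk.T+v[:3])
        e=sc((362,185));r+=[up[:,0].min()-e[0]]
        al=np.r_[up,proj(*C['s'],np.c_[.027*np.cos(th),.027*np.sin(th),0*th]@Rk.T+v[:3])]
        r+=[al[:,1].min()-e[1],al[:,1].max()-sc((0,332))[1]]
    return np.array(r+[(v[4]-np.radians(35))*300])
for use in('wts','w','ts','wt'):
    q=least_squares(res,[.5574,-.408,.0487,-.22,.61],args=(use,)); v=q.x
    print(use,v,'grip',v[:3]+key_lay(v[3],v[4])[:,2]*.062,'rms',np.sqrt(np.mean(q.fun**2)));print(q.fun)
E
python3 f2.py
```

```text
wts [ 0.5549 -0.408   0.0492 -0.2163  0.6116] grip [ 0.5053 -0.3972  0.0848] rms 0.6974894719178558
[ 0.5488 -1.1432 -0.3347 -0.9024  0.2442 -0.2788 -0.162  -0.0295  0.2634
 -0.1627 -0.1976  0.4623  0.1714  0.1663 -0.8543  0.0663 -0.8543 -0.1337
 -2.3445  0.6539 -0.3867  0.2065]
w [ 0.5543 -0.4078  0.0483 -0.2178  0.6106] grip [ 0.5047 -0.3969  0.0838] rms 0.3390763587907486
[ 0.4428 -0.5618 -0.4023 -0.3409  0.1801  0.3149 -0.1905  0.5438 -0.0265
  0.0803 -0.0656]
ts [ 0.5566 -0.409   0.0491 -0.2187  0.6103] grip [ 0.507  -0.398   0.0846] rms 0.5108440782907242
[ 0.0535 -0.2949  0.5219 -0.5151  0.2278 -0.0043  0.2278 -0.2043 -1.3174
  0.669  -0.3799 -0.1764]
wt [ 0.5544 -0.4078  0.0487 -0.2171  0.6111] grip [ 0.5049 -0.3969  0.0843] rms 0.37046153599805576
[ 0.4444 -0.6909 -0.4166 -0.4604  0.1642  0.1751 -0.2211  0.4138  0.0569
  0.108  -0.3741  0.6576  0.0533  0.3566  0.0565]
```

```bash
cat > g.py <<'E'
from cell import manip
from h import *
grip=np.array([.5052,-.397,.0845]);Rk=key_lay(-.217);ph=np.radians(35)
p,o=grasp_pose(Rk,grip,ph,1)
manip.goto(p+[0,0,.1],o)
manip.movel(p,v=.12)
s=manip.read_state();print(s['t'],s['ee_pos'],p,s['contact_force'])
manip.gripper_to(.0,squeeze=50)
s=manip.read_state();print(s['t'],s['grip_width'],s['contact_force'],s['wrist_torque'])
im,d=manip.get_image('wrist'); cv2.imwrite('pics/w3.png',im[:,:,::-1])
im,d=manip.get_image('scene'); cv2.imwrite('pics/s3.png',cv2.resize(im[180:350,170:390,::-1],None,fx=3,fy=3))
E
python3 g.py
```

```text
5.4 [ 0.5057 -0.3976  0.0664] [ 0.5052 -0.397   0.0655] [-1.279   0.3713  0.1637]
6.525 0.01377263193008459 [-0.0559  2.1384  1.6035] [ 0.1861  0.1148 -0.0129]
```

View pics/w3.png

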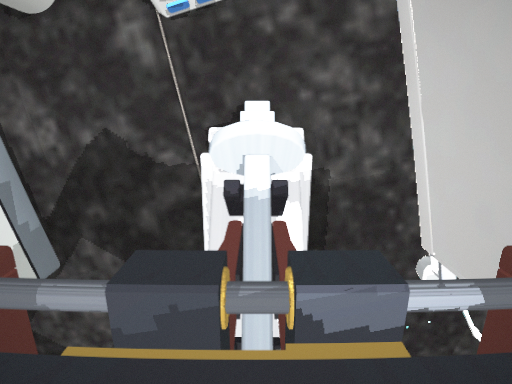

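View pics/s3.png

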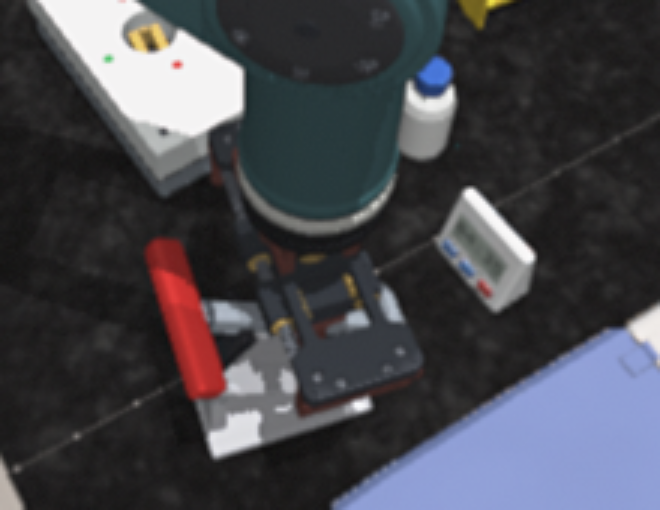

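```bash
cat > i.py <<'E'
from cell import manip
from h import *
ph=np.radians(35);Rk=key_lay(-.217);lock=np.array([.5375,-.133,.0695])
s=manip.read_state();p=s['ee_pos']
manip.movel(p-Rk[:,0]*.045,v=.12)
s=manip.read_state();print(s['contact_force'],s['wrist_torque'],s['grip_width'])
manip.movel(p-Rk[:,0]*.045+[0,0,.09],v=.2)
p2,o2=grasp_pose(key_up(-.11),lock+[0,0,.062+.085],ph,1)
manip.goto(p2,o2)
s=manip.read_state();print(s['t'],s['ee_pos'],p2,s['joints'],s['contact_force'],s['wrist_torque'],s['grip_width'])
for n in('wrist','scene','top'):
    s=manip.read_state();im,d=manip.get_image(n); cv2.imwrite(f'pics/{n}4.png',im[:,:,::-1])
    if n=='wrist': np.savez('pics/w4.npz',W=wristW(s,manip.camera_info('wrist')),d=d)
E
python3 i.py
```

```text
[-0.0332  0.6096 -2.9984] [-0.027   0.0726  0.0184] 0.013515236241011442
8.8 [ 0.5218 -0.1321  0.2047] [ 0.522  -0.1313  0.2056] [-0.2788  0.8681  1.0092 -0.1718  2.2097  1.3705] [-0.2701 -0.1533 -3.125 ] [-0.0596 -0.5181  0.0188] 0.013104283301456581
```

View pics/wrist4.png

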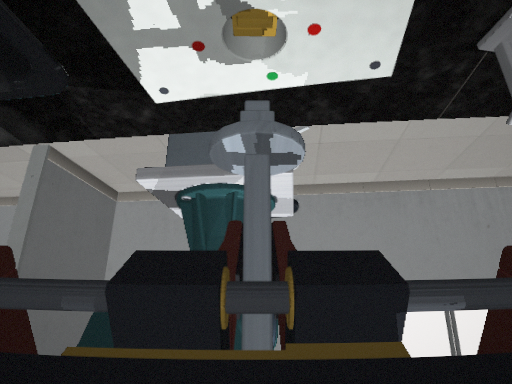

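View pics/scene4.png

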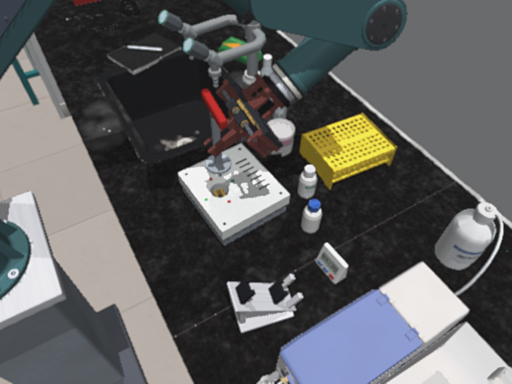

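View pics/top4.png

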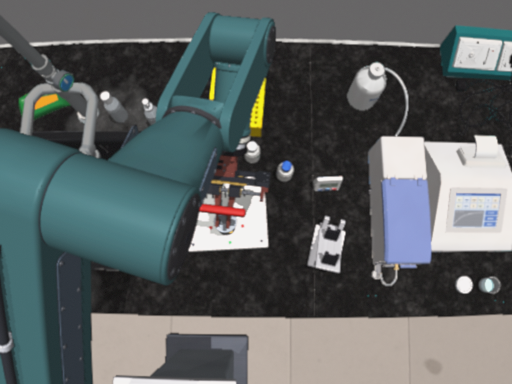

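```bash
python3 - <<'E'
import cv2
a=cv2.imread('pics/wrist4.png');b=cv2.imread('pics/w3.png')
cv2.imwrite('pics/w4c.png',cv2.resize(a[0:200,170:370],None,fx=4,fy=4,interpolation=cv2.INTER_CUBIC)[:600])
cv2.imwrite('pics/w4d.png',cv2.hconcat([cv2.resize(x[90:190,200:315],None,fx=3.4,fy=3.4,interpolation=cv2.INTER_CUBIC) for x in(b,a)]))
s=cv2.imread('pics/scene4.png');t=cv2.imread('pics/top4.png')
cv2.imwrite('pics/s4c.png',cv2.resize(s[70:220,170:300],None,fx=4,fy=4,interpolation=cv2.INTER_CUBIC))
E
```

```text
(no output)
```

View pics/w4c.png

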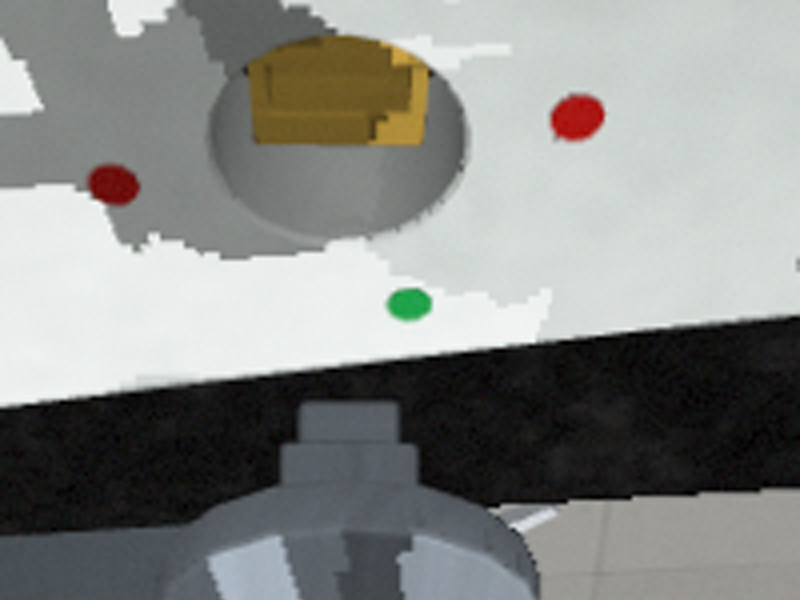

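View pics/w4d.png

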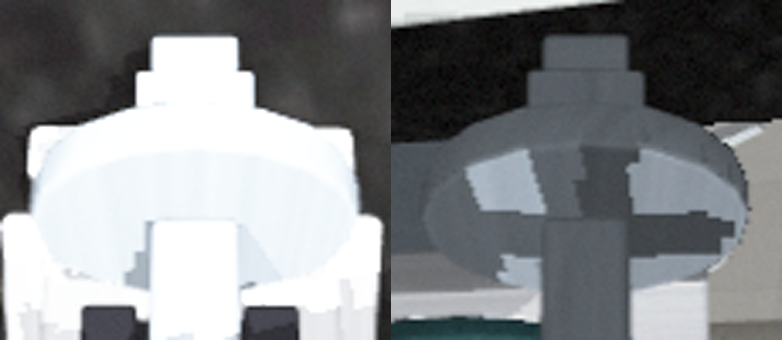

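View pics/s4c.png

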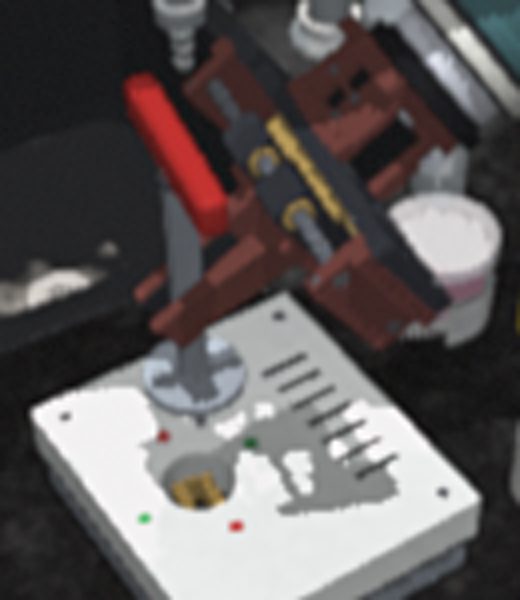

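```bash
cat > j.py <<'E'
from cell import manip
from h import *
from scipy.optimize import least_squares
cw=manip.camera_info('wrist');W=np.load('pics/w4.npz')['W']
c4=lambda X:crop2px(X,(170,0),4); d4=lambda X:crop2px(X,(200,90),3.4)
ob=[((-2,-7.5,-30),c4((300,402))),((-2,7.5,-30),c4((399,402))),((-3,-10,-22),c4((283,445))),((-3,10,-22),c4((417,445))),((-7,-7,8),d4((150,219))),((-7,7,8),d4((238,219)))]
TC=cw['tool_from_camera']
def res(v):
    K=tool_in_key(v[3],1).T@R.from_rotvec([0,0,v[4]]).as_matrix()  # tool<-key
    foot=np.array([0,v[1],-.019])+[v[0],0,v[2]]+K@[0,0,-.062]
    r=[]
    for p,q in ob: r+=list(proj(cw,TC,K@(np.array(p)/1e3)+foot)[0]-q)
    return np.array(r)
for fix in(None,35):
    f=(lambda v:np.r_[res(v),(v[3]-np.radians(35))*(1e4 if fix else 0)])
    q=least_squares(f,[0,0,0,np.radians(35),0],x_scale=[.01,.01,.01,.1,.1]);v=q.x
    print(v,np.degrees(v[3]),'rms',np.sqrt(np.mean(q.fun**2)));print(q.fun)
# reference: grasp-time estimate
for foot,g in(((.5543,-.4078,.0483),-.2178),((.5549,-.408,.0492),-.2163)):
    Rk=key_lay(g);grip=np.array(foot)+Rk[:,2]*.062
    s=manip.read_state()
    # actual tcp at grasp, commanded orientation
    Rt=key_lay(-.217)@tool_in_key(np.radians(35),1)
    print('expected in tool',Rt.T@(grip-np.array([.5057,-.3976,.0664]))+[0,0,0])
V=lambda X:ray(cw,W,crop2px(X,(170,0),4))
a,b,g2=[onz(V(x),.0695) for x in((114,185),(578,117),(409,304))]
print('dots via w4',a,b,'mid',(a+b)/2,'g',g2)
E
python3 j.py
```

```text
[-0.0014  0.0007  0.0044  0.565   0.0084] 32.37025591400717 rms 0.15398946750774364
[-0.0765  0.1624  0.0098  0.0349 -0.2999 -0.0336 -0.0373 -0.1977  0.3716
  0.065   0.0018 -0.0299 -0.    ]
[ 0.0006  0.0007 -0.0033  0.6109  0.0078] 34.999985321333305 rms 0.33053101761163967
[-0.3411  0.4222  0.2713  0.2927 -0.697   0.0301  0.3574 -0.1378 -0.049
 -0.2203  0.4231 -0.3208 -0.0026]
expected in tool [-0.0011 -0.0005 -0.0175]
expected in tool [-0.0005 -0.0004 -0.0184]
dots via w4 [ 0.535  -0.093   0.0695] [ 0.5405 -0.1726  0.0695] mid [ 0.5378 -0.1328  0.0695] g [ 0.4991 -0.1421  0.0695]
```

```bash
python3 - <<'E'
import cv2
s=cv2.imread('pics/scene4.png');t=cv2.imread('pics/top4.png')
a=cv2.resize(s[80:185,190:240],None,fx=7,fy=7,interpolation=cv2.INTER_CUBIC)[:600]
b=cv2.resize(t[180:255,185:245],None,fx=7,fy=7,interpolation=cv2.INTER_CUBIC)
cv2.imwrite('pics/s4e.png',cv2.resize(s[85:185,190:240],None,fx=6,fy=6,interpolation=cv2.INTER_CUBIC)); cv2.imwrite('pics/t4e.png',b)
E
```

```text
(no output)
```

View pics/s4e.png

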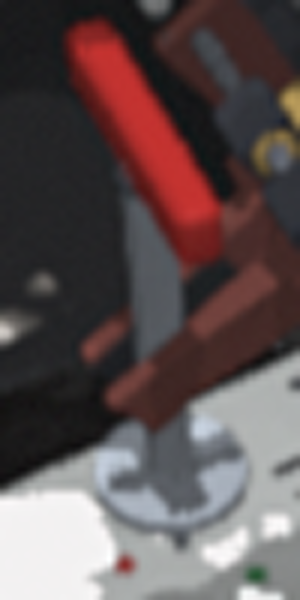

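View pics/t4e.png

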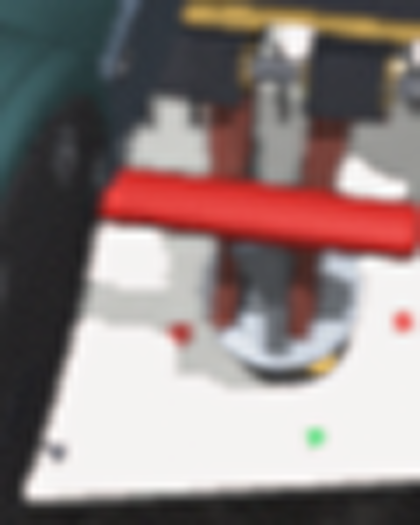

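```bash
python3 - <<'E'
import cv2
t=cv2.imread('pics/top4.png')
cv2.imwrite('pics/t4f.png',cv2.resize(t[180:255,185:265],None,fx=8,fy=8,interpolation=cv2.INTER_CUBIC))
E
```

```text
(no output)
```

View pics/t4f.png

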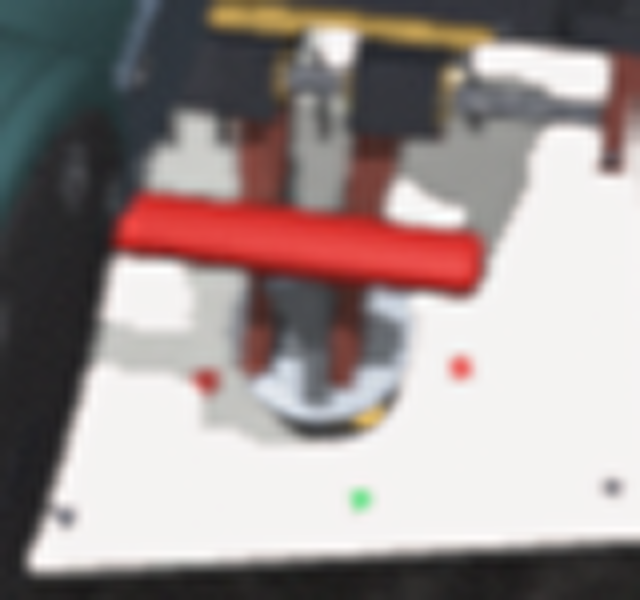

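```bash
cat > k.py <<'E'
from cell import manip
from h import *
from scipy.optimize import least_squares
cw=manip.camera_info('wrist');W=np.load('pics/w4.npz')['W']
ct=manip.camera_info('top');cs=manip.camera_info('scene')
C={'w':(cw,W),'t':(ct,ct['world_from_camera']),'s':(cs,cs['world_from_camera'])}
c4=lambda X:crop2px(X,(170,0),4); d4=lambda X:crop2px(X,(200,90),3.4); s4=lambda X:crop2px(X,(190,85),6);t4=lambda X:crop2px(X,(185,180),8)
ob=[('w',(-2,-7.5,-30),c4((300,402))),('w',(-2,7.5,-30),c4((399,402))),('w',(-3,-10,-22),c4((283,445))),('w',(-3,10,-22),c4((417,445))),('w',(-7,-7,8),d4((150,219))),('w',(-7,7,8),d4((238,219))),
('s',(0,0,151),s4((144,142))),('s',(0,0,4),s4((171,472))),('s',(0,0,-30),s4((181,546))),('t',(0,50,151),t4((481,268)))]
th=np.linspace(0,6.28,80);circ=np.r_[np.c_[.027*np.cos(th),.027*np.sin(th),0*th],np.c_[.027*np.cos(th),.027*np.sin(th),.008+0*th]]
def res(v,use):
    Rk=key_up(v[3])@R.from_rotvec([v[4],v[5],0]).as_matrix();r=[]
    for c,p,q in ob:
        if c in use:r+=list(proj(*C[c],Rk@(np.array(p)/1e3)+v[:3])[0]-q)
    if 't' in use:
        f=proj(*C['t'],circ@Rk.T+v[:3]); r+=[f[:,1].max()-t4((0,425))[1],f[:,0].max()-t4((408,0))[0]]
    return np.array(r+[v[4]*50,v[5]*20])
for use in('wst','st','ws'):
    q=least_squares(res,[.538,-.133,.155,-.11,0,0],args=(use,));v=q.x
    print(use,v,'tiltdeg',np.degrees(v[4:]));print(q.fun)
    Rk=key_up(v[3])@R.from_rotvec([v[4],v[5],0]).as_matrix();print('tip',v[:3]-.03*Rk[:,2])
E
python3 k.py
```

```text
wst [ 0.5394 -0.1348  0.1544 -0.1082  0.0001  0.0034] tiltdeg [0.006  0.1971]
[-0.2275  0.3396  0.2626  0.2989 -0.5493 -0.0915  0.3312 -0.1442  0.1386
 -0.4716  0.4549 -0.5029 -0.8507 -0.7118 -0.4482 -0.2334 -1.1646 -1.8457
  0.289  -0.1729 -0.0871  0.9188  0.0052  0.0688]
tip [ 0.5395 -0.1348  0.1244]
st [ 0.5408 -0.1341  0.1504 -0.1405  0.0029 -0.0004] tiltdeg [ 0.1651 -0.0251]
[ 0.0097  0.3489  0.0815  0.6076 -0.6975 -1.0311 -0.3039 -0.0535 -0.4696
  0.7048  0.1441 -0.0088]
tip [ 0.5408 -0.1342  0.1204]
ws [ 0.5396 -0.1349  0.1545 -0.0918 -0.002   0.0026] tiltdeg [-0.1165  0.1489]
[-0.1987  0.4863  0.3102  0.1425 -0.5161  0.1034  0.3918 -0.3463  0.1688
 -0.3326  0.5118 -0.6152 -0.6122 -0.656  -0.3535 -0.2517 -1.0979 -1.8813
 -0.1017  0.052 ]
tip [ 0.5397 -0.1349  0.1245]
```

```bash
cat > l.py <<'E'
from cell import manip
from h import *
s=manip.read_state();p=s['ee_pos']
manip.movel(p+[-.0012,.0012,-.05],v=.1)
s=manip.read_state();print(s['t'],s['ee_pos'],s['contact_force'],s['wrist_torque'])
im,d=manip.get_image('wrist');cv2.imwrite('pics/w5.png',im[:,:,::-1]);np.savez('pics/w5.npz',W=wristW(s,manip.camera_info('wrist')),d=d)
cv2.imwrite('pics/w5c.png',cv2.resize(im[0:160,160:360,::-1],None,fx=4,fy=4,interpolation=cv2.INTER_CUBIC)[:600])
im,d=manip.get_image('scene');cv2.imwrite('pics/s5.png',im[:,:,::-1]);cv2.imwrite('pics/s5c.png',cv2.resize(im[85:225,180:270,::-1],None,fx=4,fy=4,interpolation=cv2.INTER_CUBIC))
E
python3 l.py
```

```text
9.5917 [ 0.5203 -0.1317  0.1559] [-0.1848 -0.825  -2.5338] [-0.0604 -0.5225  0.0313]
```

View pics/w5c.png

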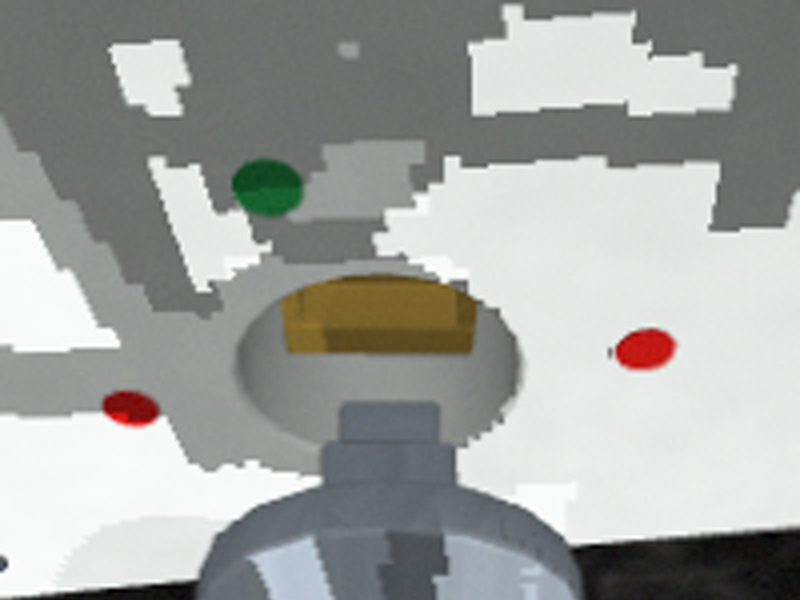

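View pics/s5c.png

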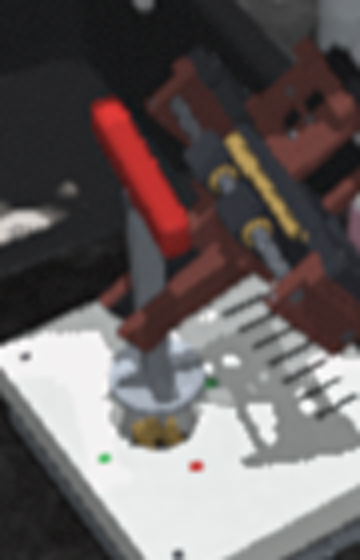

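```bash
cat > m.py <<'E'
from cell import manip
from h import *
cw=manip.camera_info('wrist');W=np.load('pics/w5.npz')['W']
V=lambda X:ray(cw,W,crop2px(X,(160,0),4))
a,b,g=[onz(V(x),.0695) for x in((131,408),(646,349),(267,187))];print(a,b,(a+b)/2,g)
well=[onz(V(x),.0695) for x in ((237,365),(521,365))];print('well lr',well,np.mean(well,0))
bar=[onz(V(x),.0555) for x in((287,353),(471,353))];print('barrel near edge',bar,np.mean(bar,0)); d=bar[0]-bar[1];print('ang',-np.arctan2(d[0],d[1]),np.linalg.norm(d))
for z in(.070,.0725,.075):
    t=[onz(V(x),z) for x in((340,403),(439,403))];d=t[0]-t[1];print(z,'tip',np.mean(t,0),'width',np.linalg.norm(d),'ang',-np.arctan2(d[0],d[1]))
    t=[onz(V(x),z+.008) for x in((322,443),(456,443))];d=t[0]-t[1];print('  sh',np.mean(t,0),'width',np.linalg.norm(d),'ang',-np.arctan2(d[0],d[1]))
E
python3 m.py
```

```text
[ 0.5354 -0.093   0.0695] [ 0.5407 -0.1725  0.0695] [ 0.5381 -0.1328  0.0695] [ 0.5768 -0.1232  0.0695]
well lr [array([ 0.5436, -0.1119,  0.0695]), array([ 0.5389, -0.1542,  0.0695])] [ 0.5413 -0.1331  0.0695]
barrel near edge [array([ 0.5285, -0.1163,  0.0555]), array([ 0.5252, -0.1464,  0.0555])] [ 0.5269 -0.1313  0.0555]
ang -0.11052427108403125 0.030286178149018527
0.07 tip [ 0.5326 -0.1337  0.07  ] width 0.015414163983239451 ang -0.10999351957005009
  sh [ 0.5334 -0.1337  0.078 ] width 0.020460316820157396 ang -0.10999727051429664
0.0725 tip [ 0.5359 -0.134   0.0725] width 0.015095035968134066 ang -0.10999351957005114
  sh [ 0.5369 -0.1341  0.0805] width 0.0200066601112349 ang -0.10999727051429718
0.075 tip [ 0.5392 -0.1344  0.075 ] width 0.014775907953028734 ang -0.10999351957005182
  sh [ 0.5405 -0.1345  0.083 ] width 0.019553003402312412 ang -0.1099972705143034
```

```bash
cat > n.py <<'E'
from cell import manip
from h import *
cw=manip.camera_info('wrist');f=np.load('pics/w5.npz');W=f['W'];d=f['d']
def w(u,v): o,r=ray(cw,W,(u,v)); return o+r*d[v,u]
print('cover',[w(u,v) for u,v in((200,130),(320,100),(300,60),(290,130))])
for v in range(98,190,6): print(v,[w(u,v) for u in(250,257,264)])
# cloud of shaft rows 150-200 etc
E
python3 n.py
```

```text
cover [array([ 0.5015, -0.0883,  0.0691]), array([ 0.5272, -0.1729,  0.0688]), array([ 0.5632, -0.1598,  0.0692]), array([ 0.5558, -0.153 ,  0.107 ])]
98 [array([ 0.5167, -0.1271,  0.0555]), array([ 0.5164, -0.1319,  0.0558]), array([ 0.5158, -0.1367,  0.0557])]
104 [array([ 0.5396, -0.1303,  0.0775]), array([ 0.5387, -0.1344,  0.0772]), array([ 0.5371, -0.1384,  0.0764])]
110 [array([ 0.5384, -0.1301,  0.081 ]), array([ 0.5387, -0.1344,  0.0815]), array([ 0.5375, -0.1384,  0.081 ])]
116 [array([ 0.54  , -0.1304,  0.0863]), array([ 0.5402, -0.1345,  0.0868]), array([ 0.5393, -0.1385,  0.0864])]
122 [array([ 0.5641, -0.1337,  0.1063]), array([ 0.5638, -0.1371,  0.1064]), array([ 0.562 , -0.1404,  0.1054])]
128 [array([ 0.5635, -0.1337,  0.1093]), array([ 0.5639, -0.1371,  0.1098]), array([ 0.5626, -0.1404,  0.1092])]
134 [array([ 0.5627, -0.1336,  0.1122]), array([ 0.5624, -0.137 ,  0.1122]), array([ 0.5618, -0.1403,  0.1121])]
140 [array([ 0.5561, -0.1327,  0.1116]), array([ 0.5562, -0.1363,  0.1119]), array([ 0.5567, -0.1399,  0.1124])]
146 [array([ 0.5502, -0.132 ,  0.1118]), array
[... 157 characters left out ...]
8, -0.1387,  0.1123])]
158 [array([ 0.5449, -0.1313,  0.116 ]), array([ 0.5443, -0.135 ,  0.116 ]), array([ 0.542 , -0.1385,  0.115 ])]
164 [array([ 0.5432, -0.1311,  0.1188]), array([ 0.5444, -0.135 ,  0.1195]), array([ 0.5429, -0.1386,  0.119 ])]
170 [array([ 0.5438, -0.1312,  0.1225]), array([ 0.5434, -0.1349,  0.1225]), array([ 0.5432, -0.1386,  0.1227])]
176 [array([ 0.5442, -0.1313,  0.1262]), array([ 0.5437, -0.1349,  0.1261]), array([ 0.5427, -0.1385,  0.1259])]
182 [array([ 0.5445, -0.1314,  0.1297]), array([ 0.5451, -0.1351,  0.1301]), array([ 0.5434, -0.1385,  0.1296])]
188 [array([ 0.5442, -0.1313,  0.1329]), array([ 0.5438, -0.1349,  0.1329]), array([ 0.5439, -0.1386,  0.1331])]
```

```bash
cat > o.py <<'E'
from cell import manip
from h import *
ph=np.radians(35); _,o=grasp_pose(key_up(-.11),np.zeros(3),ph,1)
c=np.array([.5218,-.1296,.1547]); s=manip.read_state(); f0=s['contact_force']; foot0=.104; z0=s['ee_pos'][2]
for dz in(.014,.019,.024,.029):
    manip.movel(c-[0,0,dz],v=.08,orientation=o)
    s=manip.read_state();print(round(s['t'],2),s['ee_pos'],'foot',foot0+s['ee_pos'][2]-z0,s['contact_force']-f0,s['wrist_torque'])
    if np.linalg.norm(s['contact_force']-f0)>12: print('stop');break
im,d=manip.get_image('wrist');cv2.imwrite('pics/w6.png',im[:,:,::-1])
E
python3 o.py
```

```text
10.03 [ 0.5215 -0.1293  0.1401] foot 0.0876062515182513 [ 0.5993 -0.0493 -0.017 ] [-0.075  -0.5872 -0.0382]
10.28 [ 0.5217 -0.1296  0.1355] foot 0.08296741532175494 [-0.4834  0.8427  0.3128] [-0.0634 -0.6197 -0.0424]
10.53 [ 0.5216 -0.1296  0.1304] foot 0.07791822495183992 [ 0.3924  0.6326 -0.5777] [-0.0888 -0.5761  0.0213]
10.78 [ 0.5216 -0.1295  0.1254] foot 0.07285939049284323 [1.0731 0.7219 0.5821] [-0.0867 -0.5928 -0.0581]
```

View pics/w6.png

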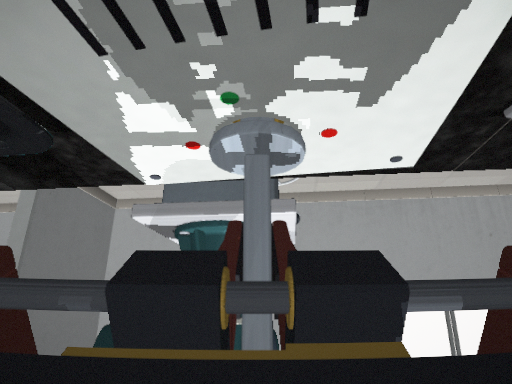

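```bash
cat > p.py <<'E'
from cell import manip
from h import *
ph=np.radians(35); _,o=grasp_pose(key_up(-.11),np.zeros(3),ph,1)
c=np.array([.5218,-.1300,.1547]); s=manip.read_state(); f0=s['contact_force']
for dz in(.031,.032,.033,.034,.035,.036):
    manip.movel(c-[0,0,dz],v=.05,orientation=o)
    s=manip.read_state();print(dz,round(s['t'],2),s['ee_pos'],s['contact_force']-f0,s['wrist_torque'])
    if np.linalg.norm(s['contact_force']-f0)>6: print('stop');break
im,d=manip.get_image('wrist');cv2.imwrite('pics/w7.png',cv2.resize(im[60:200,150:370,::-1],None,fx=3,fy=3)); np.savez('pics/w7.npz',W=wristW(s,manip.camera_info('wrist')),d=d)
W=wristW(s,manip.camera_info('wrist'));cw=manip.camera_info('wrist')
for u,v in((257,140),(235,145),(280,145),(257,160),(257,200),(200,120),(300,110)):
    a,r=ray(cw,W,(u,v));print(u,v,a+r*d[v,u])
E
python3 p.py
```

```text
0.031 11.08 [ 0.5218 -0.13    0.1236] [-1.0291  0.4537 -0.8975] [-0.116  -0.5957 -0.0428]
0.032 11.33 [ 0.5218 -0.13    0.1227] [-0.9328  0.3636  0.0678] [-0.1122 -0.6232  0.0329]
0.033 11.58 [ 0.5218 -0.13    0.1216] [-0.6609  0.4861 -0.1917] [-0.0689 -0.6527  0.0038]
0.034 11.83 [ 0.5218 -0.13    0.1206] [-2.2515  0.3272  0.1767] [-0.0739 -0.558  -0.0028]
0.035 12.08 [ 0.5218 -0.13    0.1205] [-0.2713  0.7106  5.7609] [-0.0008  0.1239  0.0006]
0.036 12.33 [ 0.5218 -0.13    0.1205] [ 1.3641 -1.0355  9.3548] [ 0.0893  0.6254 -0.0191]
stop
257 140 [ 0.5582 -0.1347  0.0769]
235 145 [ 0.5542 -0.1229  0.0768]
280 145 [ 0.5512 -0.1459  0.0765]
257 160 [ 0.5458 -0.1334  0.0818]
257 200 [ 0.5452 -0.1333  0.1041]
200 120 [ 0.5665 -0.1073  0.0685]
300 110 [ 0.5702 -0.1563  0.0691]
```

View pics/w7.png

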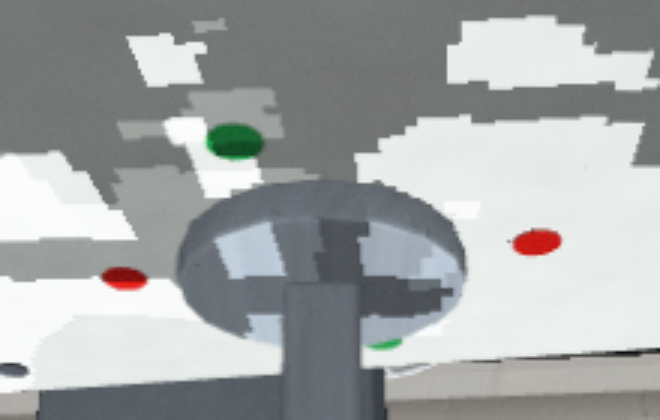

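```bash
cat > q.py <<'E'
from cell import manip
from h import *
def down(psi,sg):
    y=sg*key_up(psi)[:,0]; z=np.array([0,0,-1.]); return R.from_matrix(np.c_[np.cross(y,z),y,z]).as_rotvec()
if __name__=='__main__':
    print(manip.read_state()['joints'])
    for sg in(1,-1):
        for psi in(-.11,-.8,-1.333,-1.55):
            print(sg,psi,manip.ik([.538,-.1329,.2015],down(psi,sg)),manip.ik([.538,-.1329,.28],down(psi,sg)))
E
python3 q.py
```

```text
[-0.2762  0.9519  1.0468 -0.157   2.0916  1.3968]
1 -0.11 [-0.3668  0.3139  1.6365 -0.      1.1912  2.8848] [-0.3668  0.2449  1.5307 -0.      1.366   2.8848]
1 -0.8 [-0.3668  0.3139  1.6365 -0.      1.1912 -2.7084] [-0.3668  0.2449  1.5307 -0.      1.366  -2.7084]
1 -1.333 [-0.3668  0.3139  1.6365 -0.      1.1912 -2.1754] [-0.3668  0.2449  1.5307 -0.      1.366  -2.1754]
1 -1.55 [-0.3668  0.3139  1.6365 -0.      1.1912 -1.9584] [-0.3668  0.2449  1.5307 -0.      1.366  -1.9584]
-1 -0.11 [-0.3668  0.3139  1.6365 -0.      1.1912 -0.2568] [-0.3668  0.2449  1.5307 -0.      1.366  -0.2568]
-1 -0.8 [-0.3668  0.3139  1.6365 -0.      1.1912  0.4332] [-0.3668  0.2449  1.5307 -0.      1.366   0.4332]
-1 -1.333 [-0.3668  0.3139  1.6365 -0.      1.1912  0.9662] [-0.3668  0.2449  1.5307 -0.      1.366   0.9662]
-1 -1.55 [-0.3668  0.3139  1.6365 -0.      1.1912  1.1832] [-0.3668  0.2449  1.5307 -0.      1.366   1.1832]
```

```bash
cat > r.py <<'E'
from cell import manip
from h import *
from q import down
manip.gripper_to(.08)
s=manip.read_state();print(s['t'],s['grip_width'],s['contact_force'],s['wrist_torque'])
z=R.from_rotvec(s['eef_rot']).as_matrix()[:,2]
manip.movel(s['ee_pos']-z*.11,v=.2)
s=manip.read_state()
im,d=manip.get_image('wrist');cv2.imwrite('pics/w8.png',im[:,:,::-1])
manip.movel(s['ee_pos']+[0,0,.10],v=.3)
manip.goto([.538,-.1329,.29],down(-.11,-1))
s=manip.read_state();print(s['t'],s['ee_pos'],s['joints'],s['contact_force'])
im,d=manip.get_image('wrist');cv2.imwrite('pics/w9.png',im[:,:,::-1]);np.savez('pics/w9.npz',W=wristW(s,manip.camera_info('wrist')),d=d)
im,d=manip.get_image('scene');cv2.imwrite('pics/s9.png',im[:,:,::-1])
E
python3 r.py
```

```text
13.4917 0.08028275568834693 [-0.0477 -0.1901  0.4217] [-0.0449 -0.2844 -0.0302]
16.125 [ 0.538  -0.133   0.2891] [-0.3668  0.2394  1.5156 -0.0001  1.3885 -0.2559] [-0.1279 -0.2474  0.7097]
```

View pics/w8.png

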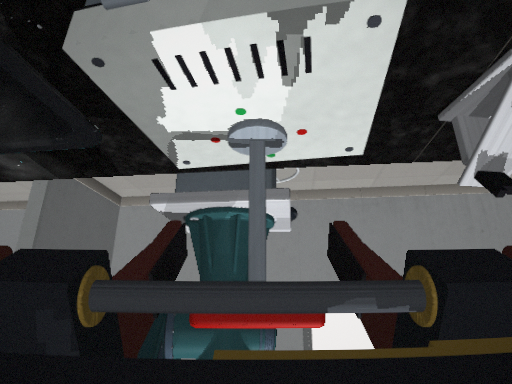

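View pics/w9.png

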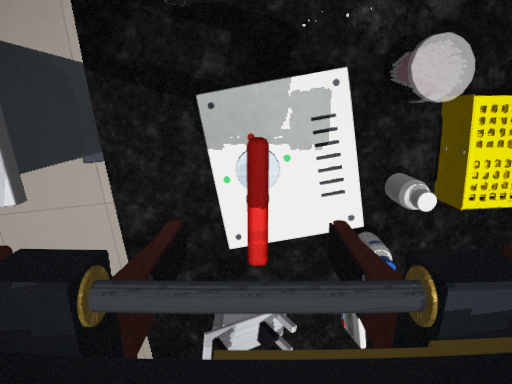

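View pics/s9.png

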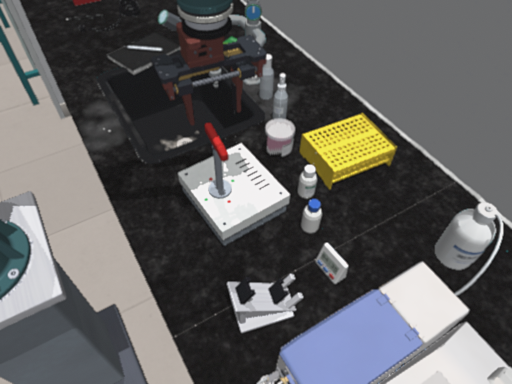

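```bash
python3 - <<'E'
from cell import manip
from h import *
cw=manip.camera_info('wrist');f=np.load('pics/w9.npz');W=f['W'];d=f['d']
im=cv2.imread('pics/w9.png');hsv=cv2.cvtColor(im,cv2.COLOR_BGR2HSV)
m=(((hsv[...,0]<8)|(hsv[...,0]>172))&(hsv[...,1]>150)&(hsv[...,2]>60));m[:,:235]=0;m[:,285:]=0;m[:125]=0;m[275:]=0
v,u=np.nonzero(m)
P=np.array([ (lambda o,r:o+r*d[b,a])(*ray(cw,W,(a,b))) for a,b in zip(u,v)])
print(len(P),np.percentile(P[:,2],[5,50,90,97]))
Q=P[P[:,2]>np.percentile(P[:,2],90)-.004];print(len(Q),Q.min(0),Q.max(0),cv2.minAreaRect((Q[:,:2]*1000).astype(np.float32)))
E
```

```text
2546 [0.2272 0.2303 0.2314 0.2318]
2406 [ 0.5263 -0.1814  0.2274] [ 0.5505 -0.065   0.45  ] ((539.6939697265625, -123.00875091552734), (116.68817138671875, 14.91761589050293), 83.68331146240234)
```

```bash
cat > t.py <<'E'
from cell import manip
from h import *
from q import down
manip.movel([.5384,-.1325,.2020],v=.12,orientation=down(-.11,-1))
s=manip.read_state();print(s['t'],s['ee_pos'],s['contact_force'])
manip.gripper_to(0,squeeze=55)
s=manip.read_state();print(s['t'],s['grip_width'],s['contact_force'],s['wrist_torque'])
q=manip.ik([.538,-.1329,.2020],down(-.11,-1))
t0=s['wrist_torque'][2]
for a in(.25,.5,.75,.95,1.1):
    qq=q.copy();qq[5]+=a; manip.move_j(qq)
    s=manip.read_state();print(a,round(s['t'],2),s['joints'][5]-q[5],s['grip_width'],s['contact_force'],s['wrist_torque'])
    if abs(s['wrist_torque'][2]-t0)>.8 : print('stop');break
im,d=manip.get_image('wrist');cv2.imwrite('pics/w10.png',im[:,:,::-1])
E
python3 t.py
```

```text
17.1083 [ 0.539  -0.1327  0.2026] [0.2191 0.3049 0.0324]
18.1083 0.015595824705221863 [-0.2983 -0.2214  0.6328] [-0.0939  0.0695 -0.0232]
0.25 18.46 0.24626202005204895 0.015525279451368319 [-1.4913  1.4751  2.8248] [ 0.4623  0.666  -0.0265]
0.5 18.81 0.49409158693012406 0.015494503171704282 [-2.9482  3.1397  4.5972] [ 0.7122  0.7289 -0.0012]
0.75 19.16 0.7431946542101531 0.015421136413227517 [-2.8582  2.8336  5.2918] [0.8289 0.9347 0.0437]
0.95 19.47 0.94168693413447 0.015750098109134247 [-3.9411  2.8921  4.9752] [0.9234 0.8942 0.0885]
1.1 19.73 1.0902583620850859 0.015957937438467535 [-2.2337  3.8639  4.9485] [0.9507 0.8746 0.0463]
```

View pics/w10.png

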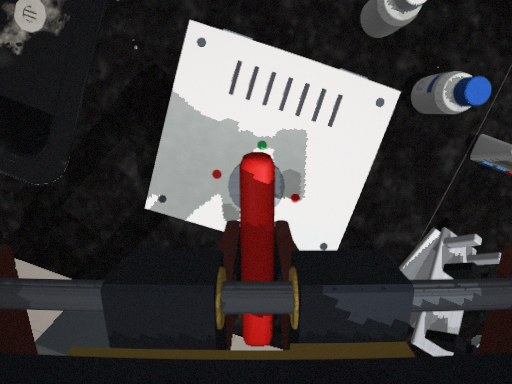

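```bash
cat > u.py <<'E'
from cell import manip
from h import *
from q import down
s=manip.read_state(); q=manip.ik([.538,-.1329,.2020],down(-.11,-1))
for a in(1.18,1.25,1.3,1.35,1.4,1.44,1.48,1.52):
    qq=q.copy();qq[5]+=a; manip.move_j(qq)
    s=manip.read_state();print(a,round(s['t'],2),s['joints'][5]-q[5],s['grip_width'],s['contact_force'],s['wrist_torque'],s['joint_efforts'][5])
    if abs(s['wrist_torque'][2])>.5 : print('stop');break
im,d=manip.get_image('wrist');cv2.imwrite('pics/w11.png',im[:,:,::-1])
E
python3 u.py
```

```text
1.18 20.03 1.1705064194412595 0.015968424410409753 [-1.6824  4.0008  5.4886] [1.0537 0.8486 0.0662] 0.2447126805782318
1.25 20.28 1.2404615495881255 0.01572558576111574 [-2.039   2.9435  5.4526] [0.9877 0.7967 0.0789] 0.23424841929227114
1.3 20.53 1.290336619086172 0.015405456890342574 [-1.5939  3.8885  5.5941] [1.0155 0.7931 0.0881] 0.21600552834570408
1.35 20.78 1.341232296709197 0.01576157616097052 [-2.2824  3.3548  5.0462] [1.036  0.8327 0.0417] 0.2196059748530388
1.4 21.03 1.391234337083941 0.015511137740762994 [-2.2647  3.8556  4.6027] [1.0763 0.7753 0.1151] 0.21842905785888433
1.44 21.28 1.4311855081730118 0.01571758708324193 [-1.4272  3.2655  5.2826] [1.0401 0.7328 0.1265] 0.21400127559900284
1.48 21.53 1.4719181972865651 0.01603669793929739 [-2.4292  3.2053  5.627 ] [1.0315 0.7723 0.0859] 0.23958069272339344
1.52 21.78 1.5122624853006996 0.01570288424540217 [-1.9648  3.8869  5.6814] [1.0966 0.785  0.3454] 0.3985320869833231
```

View pics/w11.png

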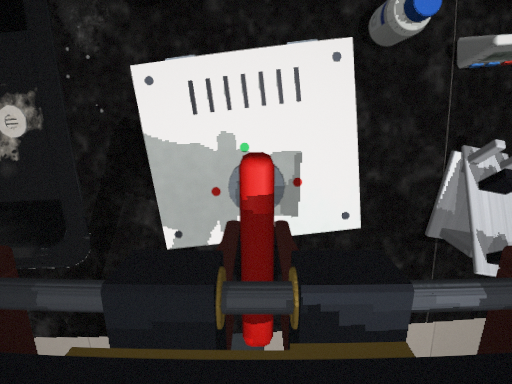

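```bash
cat > v.py <<'E'
from cell import manip
from h import *
from q import down
q=manip.ik([.538,-.1329,.2020],down(-.11,-1))
for a in(1.55,1.58,1.61):
    qq=q.copy();qq[5]+=a; manip.move_j(qq)
    s=manip.read_state();print(a,round(s['t'],2),s['joints'][5]-q[5],s['grip_width'],s['contact_force'],s['wrist_torque'],s['joint_efforts'][5])
    if abs(s['wrist_torque'][2])>.7 : print('stop');break
E
python3 v.py
```

```text
1.55 22.08 1.543466287701835 0.015877494704007435 [-2.0228  4.0549  5.5499] [1.1114 0.656  0.4761] 0.5351645685732365
1.58 22.33 1.5752012140832257 0.015310922039436856 [-1.484   4.539   5.2969] [1.0789 0.5696 0.7272] 0.7048465870320797
stop
```

```bash
cat > x.py <<'E'
from cell import manip
from h import *
from q import down
q=manip.ik([.538,-.1329,.2020],down(-.11,-1)); q[5]+=1.51; manip.move_j(q)
s=manip.read_state();print(s['contact_force'],s['wrist_torque'])
manip.gripper_to(.08)
s=manip.read_state();print(s['t'],s['grip_width'],s['contact_force'])
manip.movel(s['ee_pos']+[0,0,.10],v=.15)
s=manip.read_state();print(s['t'],s['ee_pos'])
Rt=R.from_rotvec(s['eef_rot']).as_matrix()
manip.goto(s['ee_pos']-Rt[:,0]*.13+[0,0,.0],s['eef_rot'])
s=manip.read_state();print(s['t'],s['ee_pos'])
for n in('wrist','scene','top'):
    im,d=manip.get_image(n);cv2.imwrite(f'pics/{n}12.png',im[:,:,::-1]); np.savez(f'pics/{n}12.npz',W=wristW(s,manip.camera_info('wrist')),d=d)
E
python3 x.py
```

```text
[-2.1644  4.4436  4.8601] [1.1361 0.7007 0.3671]
23.6667 0.07997207427875205 [ 0.1082 -0.4631  0.0319]
24.4833 [ 0.5374 -0.1327  0.3012]
25.0667 [ 0.4073 -0.1262  0.3009]
```

View pics/wrist12.png

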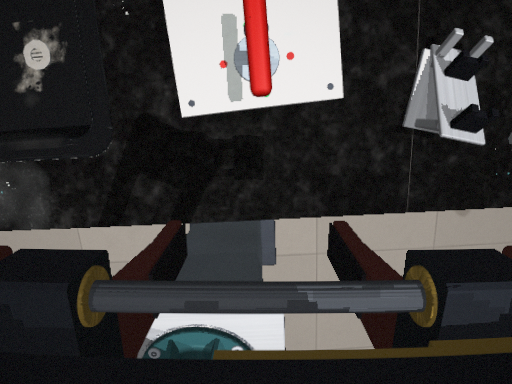

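View pics/scene12.png

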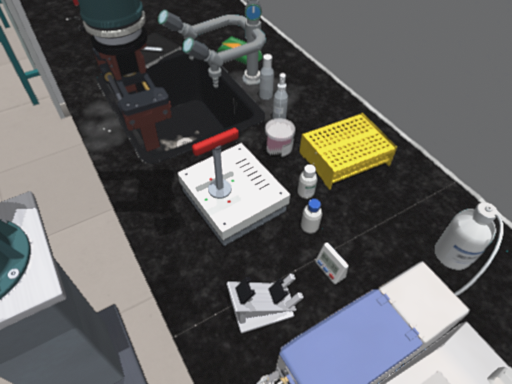

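View pics/top12.png

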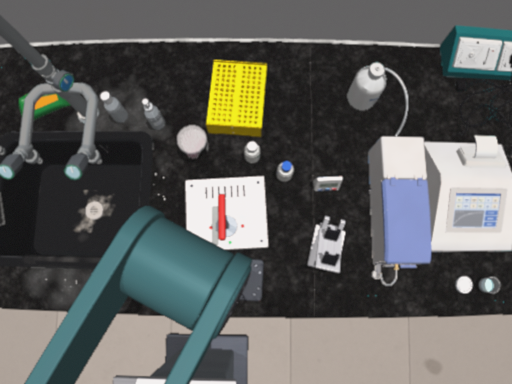

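```bash
python3 - <<'E'
from cell import manip
from h import *
for n,box in(('wrist',(235,285,0,100)),('top',(210,235,185,245))):
    ci=manip.camera_info(n);f=np.load(f'pics/{n}12.npz');W=f['W'] if n=='wrist' else ci['world_from_camera'];d=f['d']
    im=cv2.imread(f'pics/{n}12.png');hsv=cv2.cvtColor(im,cv2.COLOR_BGR2HSV)
    m=(((hsv[...,0]<8)|(hsv[...,0]>172))&(hsv[...,1]>150)&(hsv[...,2]>60));k=np.zeros_like(m);k[box[2]:box[3],box[0]:box[1]]=1
    v,u=np.nonzero(m&k)
    P=np.array([(lambda o,r:o+r*d[b,a])(*ray(ci,W,(a,b))) for a,b in zip(u,v)]);P=P[(P[:,2]>.224)&(P[:,2]<.24)]
    c=P.mean(0);e=np.linalg.svd(P[:,:2]-c[:2],full_matrices=False)[2][0];e*=-np.sign(e[0]);psi=np.arctan2(e[0],-e[1])
    print(n,len(P),np.median(P,0),'psi',psi,'minus open',.067-psi)
ci=manip.camera_info('wrist');f=np.load('pics/wrist12.npz')
def w(u,v): o,r=ray(ci,f['W'],(u,v)); return o+r*f['d'][v,u]
print('flange',[w(u,v) for u,v in((240,60),(242,68),(275,55),(276,65))],'cover',w(200,80),w(310,80))
E
```

```text
wrist 2032 [ 0.5215 -0.133   0.2303] psi -1.5323757692791533 minus open 1.5993757692791533
top 273 [ 0.5362 -0.1334  0.231 ] psi -1.536326032858717 minus open 1.6033260328587169
flange [array([ 0.5368, -0.1135,  0.0757]), array([ 0.5278, -0.1153,  0.0755]), array([ 0.5403, -0.1546,  0.0753]), array([ 0.5289, -0.1552,  0.0772])] cover [ 0.518  -0.0633  0.0668] [ 0.5111 -0.1961  0.0687]
```

```bash
python3 -c "
from cell import manip
s=manip.read_state();print(s['t'],s['contact_force'],s['grip_width'])
manip.close_job()"
```

```text
25.2167 [ 0.25156556 -0.99390479 -0.25838987] 0.07969066144682231
the job is handed in; nothing more can be done
```

I lifted the T-key off its rest, stood it in the lock with its flange down, and let go. I then took it by the crossbar, turned the lock clockwise to its stop, released it and backed off. The job was handed in at about 25 s; the interface gave no verdict.

**Last checks:**
- **Stop reached:** wrist torque stayed around 0.1 N m during the turn, then climbed to 0.73 N m over the last 0.1 rad.
- **Key angle:** two views put the key at 1.60 rad clockwise of open. With up to 0.2 rad of free play, that puts the barrel at its 1.4 stop; I could not see the barrel itself under the flange.
- **Seating:** the top of the flange is about 8 mm above the cover, which matches a fully seated key, and the key stands upright.
- **Surroundings:** the bottles, timer and swab tub look unmoved in the scene and top pictures. The gripper is open and clear of everything.

**Disagreement:** before insertion, the camera fits of the key's position differed by about 3 mm along x. The wrist camera's depth reading settled it, and the tongue went into the slot without resistance.

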